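# Snug a compression nut by finger, then one flat with the wrench

## Task

The brass compression nut on the air-inlet fitting of the leaf-assay bench is loose. Turn it clockwise with the gripper's fingers until it is finger-tight, which you can feel, and no further; then put the open-ended wrench on it and tighten it one flat more (a sixth of a turn), without forcing the wrench onto the nut. Finally lay the wrench back across its grey rest; leave the steel nut and everything else alone.

Things in the scene. Friction and masses are not known exactly. Their poses are not given: they have to be found in the camera images.
- brass_fitting: Fixed fitting with the brass nut and a brass side stub: grey 90 x 90 x 8 mm foot, aluminium block 70 x 70 mm up to 65 mm. Origin: centre of its underside, on the nut's vertical axis. x points along the side stub (ends 85 mm out, 32 mm high). Between block and nut a blue ring, 52 mm wide, 69 to 73 mm high; its white mark shows how far it has turned from the black line on the block at the block's -x side.
- nut: Brass hexagon nut on a vertical axis, turning without rising or sinking: 40 mm across flats, 75 to 99 mm above the table, a 16 mm wide steel stub standing 10 mm above it. Origin: centre of its underside. Its x axis is square to a flat (flats face 0, 60, 120.. degrees); a black dot on top marks +x. Clockwise from above tightens. It runs lightly (0.12 Nm, either way) for 0.5 to 1.15 rad, then is finger-tight.
- snug (a joint): How far the ferrule has been nipped in the last bit of finger-tightening, rad: 0 while the nut still runs lightly, then up to 0.2 as the nut turns on against 0.3 Nm. It stays when released. Finger-tight is anything above 0.03; beyond 0.2 the nut turns only against 0.65 Nm and takes the blue ring with it.
- pullup (a joint): How far the nut and the blue ring under it have been turned past finger-tight, rad, clockwise positive: 0 at the start, turning against 0.65 Nm and staying where left. One flat is 1.05. Fingers on the nut must not take it past 0.15.
- wrench: Loose open-ended steel wrench, 8 mm thick, 246 mm long, 190 to 300 g. Origin: centre of the jaw opening, at mid-thickness; +x points out of the open jaw, the handle (16 mm wide) runs to -x, z is square to its flat side. Jaw 41.5 mm wide, 65 mm over the prongs, which reach to x = +21 mm with flared tips; throat at x = -25 mm. Play on the nut about 0.07 rad either way.
- wrench_grip (a point): The point on the wrench's handle 100 mm from the jaw centre (x = -100 mm in the wrench's axes), at mid-thickness: the place to pinch it across the 16 mm width. The wrench is a little head-heavy. Axes as the wrench's. Turning the nut from here takes about 7 N. Until the jaw is home on the nut (centre within 6 mm of its axis), over 25 N against the nut or fitting is forcing it.
- wrench_rest: Fixed grey rest: base plate 130 x 100 x 6 mm with two rails along its y at x = -45 and +45 mm, each 10 mm thick, top at 40 mm height, with 8 mm high end stops at y = -46 and +46 mm. Origin: centre of its underside. The wrench lies flat across both rails, along x, jaw to +x, its grip point near the rest's centre and its mid-thickness 44 mm up.
- steel_fitting: The same kind of fixed fitting with a steel nut and steel side stub, already tight: leave alone. Origin: centre of its underside. It and the brass one swap places.
- steel_nut (a joint): Turn of the steel nut, rad; 0 at the start and to stay within 0.1.
- big_leaf_box: Fixed open clear plastic box 150 x 130 x 40 mm with green leaf discs. Origin: centre of its underside. It and the wrench rest swap places.
- leaf_box_a: Lidded clear plastic box 106 x 86 x 54 mm with green leaf discs; origin at the centre of its underside. Bystander: must not be moved.
- leaf_box_b: Lidded clear plastic box 106 x 86 x 54 mm with green leaf discs; origin at the centre of its underside. Bystander: must not be moved.
- leaf_box_c: Lidded clear plastic box 106 x 86 x 54 mm with green leaf discs; origin at the centre of its underside. Bystander: must not be moved.
- spray_bottle: White upright bottle 60 mm wide, 150 mm high, yellow band, green cap; origin at the centre of its underside. Bystander.
- jar: Amber glass jar 60 mm wide, 70 mm high; origin at the centre of its underside. Bystander.
- spare_nut: Loose spare brass hexagon nut lying on the table, 24 mm across flats, 18 mm high; origin at the centre of its underside. Bystander: not the one to tighten.
- screwdriver: Screwdriver with black handle, 160 mm long, lying beyond the right-hand box; origin on its axis. Bystander.
Things that resemble listed ones, but are neither listed nor needed, are in the scene too. What is shaped like the brass_fitting but pink or purple is not meant.

How it is judged:
By the outcome, as a careful person would: the job done as asked, in the order asked, and still so for the second after the job is handed in, with the robot touching nothing.
It also fails if it takes over 72 s, if anything falls off the work surface, if the arm or the gripper's body presses on something with over 40 N, if the wrist force passes 120 N, or if a joint passes its speed limit or range.

## Robot

A 6-joint arm with a two-finger parallel gripper is mounted at the origin on the work surface. World frame = base frame: x ahead of the robot, y to its left, z up, the work surface at z = 0. Lengths are in m, angles in rad, forces in N, time in s.
With the tool pointing down it reaches from about 0.35 to 0.975 m from the base axis. Payload 4.9 kg.
Tool frame: the origin (TCP) lies at the very end of the fingers, on their centre line; the grasp point (between the pads) lies 19 mm behind it; z points along the fingers, y is the direction in which the jaws open and shut (so a half turn about z gives the same grasp; the last joint's range is limited). The gripper opens to 85 mm and grips with 20 to 120 N. Pads are 22 mm wide; open, the fingers measure 114 mm over their backs; the gripper's body (76 mm by 85 mm) begins 54 mm behind the grasp point. The pads swing forward as they close: fully open they stand 13 mm farther back than shut.
Start: joints at [-1.362, 0.053, 1.613, -0, 1.476, -0.119], TCP at [0.201, -0.592, 0.231] pointing down, gripper open.
Joint ranges: [-3.01, 3.01], [-1.01, 2.22], [0.06, 2.58], [-1.02, 4.17], [0.09, 2.62], [-3.14, 3.14]. Speed limits (rad/s): [2.57, 2.57, 3.14, 3.14, 3.14, 3.14].

## Interface

Orientations are given as a unit quaternion [w, x, y, z].
In Python, from plant import monitor, eyes, manip gives the robot as it stands.
- The arm moves only by the tool step_arm, never from a script. Its argument "motion" is a list of rows, each a list of 7 numbers: the shift along the world's x, y, z scaled (see below), then the turn, a rotation vector about the world's x, y, z scaled (see below), then the closure in counts, from 0 (fully open) to 255 (shut). In form: [[x, y, z, ax, ay, az, grip], ...]. A call has 1 to 10 rows; each row is the pose to reach, as a shift and turn from the pose commanded when the call began; what a row does not reach only later rows make up. The controller multiplies each number of a shift by 0.5 m and each number of a turn by 1.5 rad. A row lasts 1/10 s, in which the tool goes at most 50 mm and 8.59 degrees, less where a joint would pass 70% of its speed; a pose out of reach is approached as far as the arm can. A call with a number of a shift or a turn outside -1 to 1 is refused whole. A call with a gripper value outside its range is refused whole. The fingers move at their own pace and stop on an object; the grip force is fixed at half the most. Time passes only in rows, so rows that repeat a pose let the fingers close. It gives the time, the measured TCP pose, the force and the opening at its end, in the units of the state.
- monitor.state(): the state, without advancing time (a new reading comes with each control period).
- eyes.grab_frame(name): name is "scene" or "top"; returns a dict with "pixels" (384x512x3 uint8, red, green, blue), "mtx" (3x3 intrinsics, pixels), "rvec" (rotation vector, rad) and "tvec" (3), from world to camera coordinates, as OpenCV has them. Camera axes: x right, y down, z forward; pixel columns grow to the right and rows downward; lengths in m; the calibration is good to about 2 mm. A picture is of the moment at which its call begins. There is no depth.
- manip.job_done(): hands the job in, once; it reports no verdict.
Trained networks look in the newest picture that a camera, given by its name, has taken for a name from the list of things; names that differ only in an ending like _2 or _b are one class to them, and where a whole thing is asked for, a point or a joint stands for the part that bears it (a point fixed in the world has none). Each returns a list of dicts, best first, with "p" (0 to 1); they miss things now and then, are a little off and sometimes report something else, mostly with a low value. They report only what shows in the picture. A call takes as long as a camera call. They do not tell look-alikes from the thing itself.
- eyes.look_for(name, camera): "box" ([centre column, centre row, width, height] in pixels, round what is visible of it).
- eyes.pinpoint(name, camera): "uv" ([column, row] in pixels: a listed point, or the origin of a listed thing).
The state is a dict: "time": time; "joint_pos": joint angles; "joint_vel": joint speeds; "joint_efforts": joint torques, N m; "tool_pos": TCP position; "tool_rot": TCP orientation; "contact_force": force on the tool from outside, world axes, zero at the start; "ft_torque": the same for the moment, N m; "gripper_width": opening from 0.0 (shut) to 1.0 (fully open).
Only numpy, scipy, OpenCV 4.12 (cv2) and the standard library are available. Lean on these libraries where they do the work, as an engineer would, in place of code of your own. Each camera call takes 0.05 s, during which the arm holds its last target.

## Working session

There is one attempt and no reset: what is moved stays moved. The work goes in short steps, Python scripts to look and compute and a tool call to move; the robot and the scene stay as the last step left them, time stands still between calls to the robot, and variables do not carry over. Pictures are saved under pics/ and viewed, and the job is handed in when it is done.

Besides the shell and the picture viewer there is one more tool, called after "Emit:" as name(argument=value, ...), one argument or row to a line, values as JSON. step_arm: Moves the arm, as the interface text tells. Its arguments: {"type":"object","properties":{"motion":{"type":"array","items":{"type":"array","items":{"type":"number"}}}},"required":["motion"]}

```bash
ls; mkdir -p pics; python3 - <<'E'
from plant import monitor, eyes, manip
import cv2
s=monitor.state(); print(s)
for n in ["scene","top"]:
    f=eyes.grab_frame(n); cv2.imwrite(f"pics/{n}0.png",cv2.resize(f["pixels"][:,:,::-1],(800,600),interpolation=cv2.INTER_CUBIC)); print(n,f["mtx"],f["rvec"],f["tvec"])
E
```

```text
pics
{'time': 0.0, 'joint_pos': array([-1.36202063e+00,  5.33680241e-02,  1.61426829e+00, -4.21103800e-05,
        1.47599853e+00, -1.19011264e-01]), 'joint_vel': array([ 7.53819653e-04, -1.68561623e-05,  6.56393545e-05,  3.63676435e-04,
       -9.72767978e-04, -1.07627281e-03]), 'joint_efforts': array([ 4.37306071e-04, -3.93678153e+01, -3.70174634e+01, -1.07299599e-05,
        7.12155743e-03, -7.37081564e-06]), 'tool_pos': array([ 0.20107247, -0.59112514,  0.23007145]), 'tool_rot': array([-1.01912594e-03,  9.86598657e-01,  1.63162640e-01, -6.67511019e-05]), 'contact_force': array([-0.89527816, -0.08556877, -0.25578198]), 'ft_torque': array([-0.01458946, -0.03202517, -0.00897228]), 'gripper_width': 0.9995201721749236}
scene [[447.72712806   0.         257.5031207 ]
 [  0.         447.72712806 198.06642786]
 [  0.           0.           1.        ]] [ 2.02647797  1.46550795 -0.57772736] [-0.14351071 -0.29756379  1.91199658]
top [[444.5960469    0.         258.47654402]
 [  0.         444.5960469  189.68534767]
 [  0.           0.           1.        ]] [ 2.1377955  -2.19064902  0.09758714] [0.007647   0.53310625 1.34693417]
```

View pics/scene0.png

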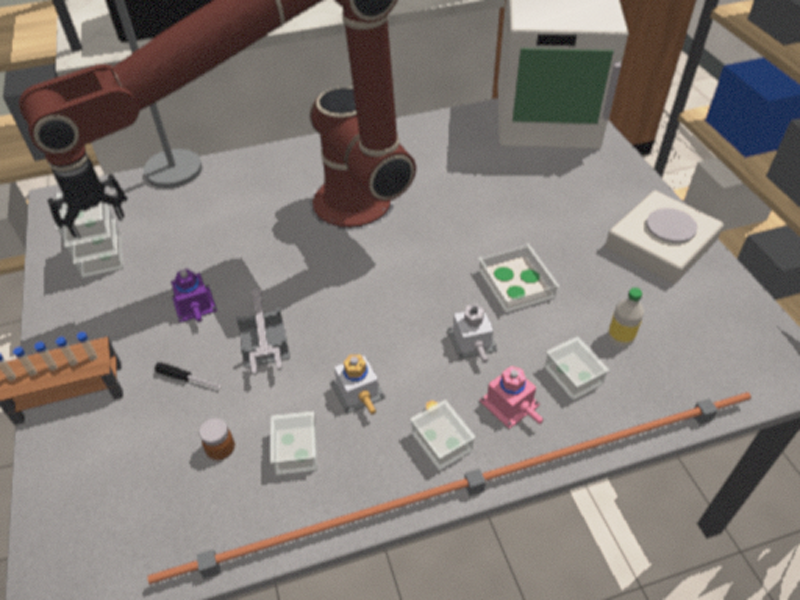

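View pics/top0.png

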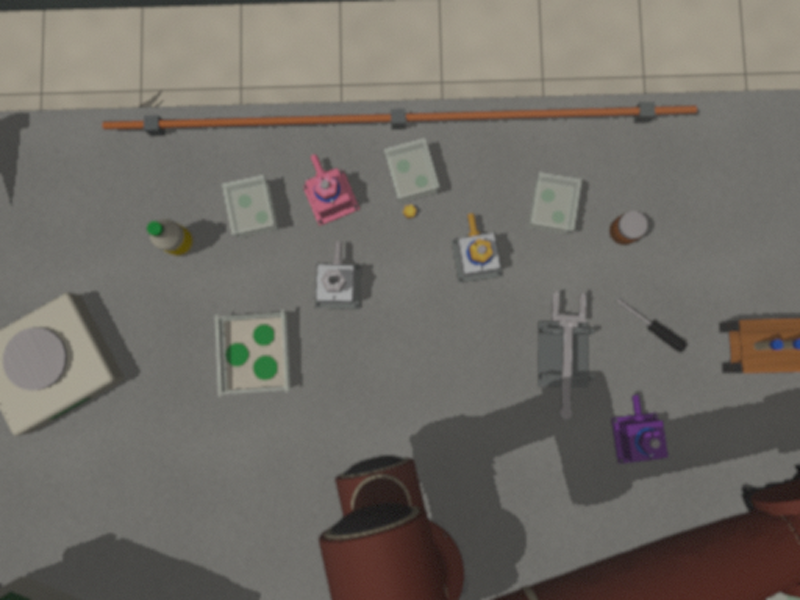

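The scene view (800x600) shows the brass fitting at (357,380), the steel one at (473,330) and pink and purple decoys at (512,395) and (192,292). The wrench lies on its rest at (262,340). In the top view the brass fitting is at (480,252) and the wrench at (567,350).

```bash
cat > h.py <<'E'
import numpy as np, cv2
from plant import monitor, eyes, manip
def P(f):
    R=cv2.Rodrigues(np.array(f["rvec"],float))[0]; t=np.array(f["tvec"],float).reshape(3,1)
    return np.array(f["mtx"])@np.hstack([R,t])
def tri(fs,ft,a,b):
    X=cv2.triangulatePoints(P(fs),P(ft),np.array(a,float).reshape(2,1),np.array(b,float).reshape(2,1)).ravel(); return X[:3]/X[3]
def proj(f,X):
    return cv2.projectPoints(np.array(X,float).reshape(-1,3),np.array(f["rvec"],float),np.array(f["tvec"],float),np.array(f["mtx"]),None)[0].reshape(-1,2)
def onz(f,uv,z):
    R=cv2.Rodrigues(np.array(f["rvec"],float))[0]; t=np.array(f["tvec"],float).ravel()
    d=R.T@np.linalg.inv(f["mtx"])@np.array([uv[0],uv[1],1.]); c=-R.T@t
    return c+d*(z-c[2])/d[2]
def crop(f,c,r,name,s=None):
    c=np.array(c); x0,y0=np.maximum((c-r).astype(int),0); x1,y1=(c+r).astype(int)
    im=f["pixels"][y0:y1,x0:x1,::-1]; s=s or 600/(max(im.shape[:2]))
    cv2.imwrite(name,cv2.resize(im,None,fx=s,fy=s,interpolation=cv2.INTER_CUBIC)); return x0,y0,s
E
python3 - <<'E'
from h import *
np.set_printoptions(precision=4,suppress=True)
fs=eyes.grab_frame("scene"); ft=eyes.grab_frame("top")
for n in ["nut","brass_fitting","wrench","wrench_grip","wrench_rest","steel_fitting"]:
    for c,f in(("scene",fs),("top",ft)):
        print(n,c,[(np.round(d["uv"],1),round(d["p"],2)) for d in eyes.pinpoint(n,c)])
print(crop(fs,(228,243),32,"pics/cs1.png"),crop(ft,(306,161),32,"pics/ct1.png"))
print(crop(fs,(168,218),40,"pics/cs2.png"),crop(ft,(363,220),45,"pics/ct2.png"))
import pickle; pickle.dump((fs,ft),open("f0.pkl","wb"))
print(monitor.state()["time"])
E
```

```text
nut scene [(array([227.5, 238.8]), 0.67), (array([119.2, 181. ]), 0.61), (array([142.1, 287.7]), 0.26)]
nut top [(array([396.5, 145.3]), 0.72), (array([209. , 123.1]), 0.67), (array([414.2, 284.6]), 0.62), (array([309.3, 154.9]), 0.48)]
brass_fitting scene [(array([228.6, 250.5]), 0.85), (array([123.8, 196.1]), 0.72), (array([329.4, 257.4]), 0.64), (array([366.6, 237.7]), 0.29)]
brass_fitting top [(array([215.7, 128. ]), 0.97), (array([406.6, 276.4]), 0.77), (array([305.2, 166. ]), 0.58)]
wrench scene [(array([168.1, 230.6]), 0.84)]
wrench top [(array([364.8, 195.1]), 0.89)]
wrench_grip scene [(array([168.5, 206.4]), 0.6)]
wrench_grip top [(array([364.6, 224.9]), 0.59)]
wrench_rest scene [(array([167.4, 214.1]), 0.8)]
wrench_rest top [(array([361.4, 226.2]), 0.89), (array([417.5, 206.8]), 0.4), (array([260.5, 111.5]), 0.3)]
steel_fitting scene [(array([300.6, 217.9]), 0.97)]
steel_fitting top [(array([213.1, 184.6]), 0.68)]
(np.int64(196), np.int64(211), 9.375) (np.int64(274), np.int64(129), 9.375)
(np.int64(128), np.int64(178), 7.5) (np.int64(318), np.int64(175), 6.666666666666667)
0.8
```

View pics/cs1.png

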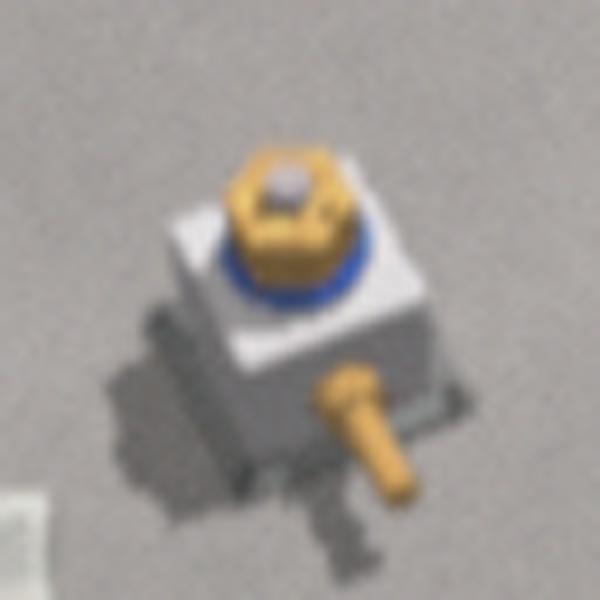

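View pics/ct1.png

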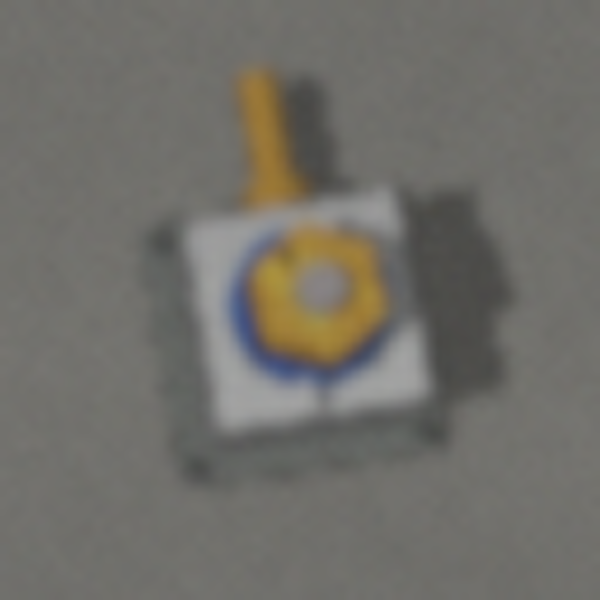

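View pics/cs2.png

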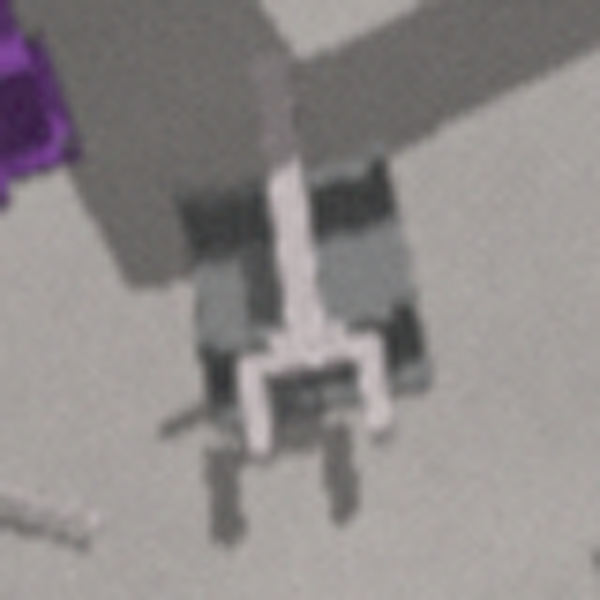

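View pics/ct2.png

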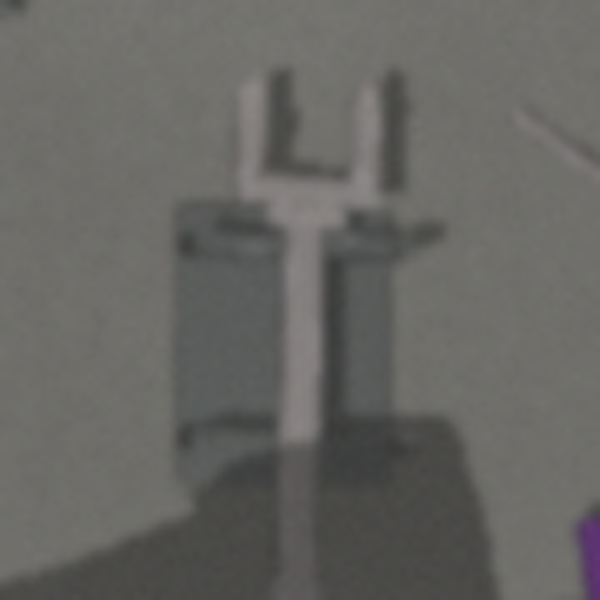

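```bash
python3 - <<'E'
from h import *; import pickle
from scipy.optimize import least_squares
np.set_printoptions(precision=4,suppress=True)
fs,ft=pickle.load(open("f0.pkl","rb"))
def uc(p,o,s): return (np.array(p,float)+.5)/s-.5+np.array(o)
T=lambda p:uc(p,(274,129),9.375); S=lambda p:uc(p,(196,211),9.375)
T2=lambda p:uc(p,(318,175),6.6667); S2=lambda p:uc(p,(128,178),7.5)
# block corners, image top: left-up = +x,+y
h=.035
loc=np.array([[h,h,.065],[h,-h,.065],[-h,-h,.065],[-h,h,.065],[.0,0,.109]])
top=np.array([T(p) for p in [(187,218),(400,185),(437,400),(218,432),(322,287)]])
# scene: stub direction +x towards bottom right (350,380)->(400,495); 
sc=np.array([S(p) for p in [(430,295),(245,365),(172,222),(350,160),(290,183)]])
def W(q,l):
    c,s=np.cos(q[2]),np.sin(q[2]); l=np.asarray(l,float); return np.c_[q[0]+c*l[:,0]-s*l[:,1],q[1]+s*l[:,0]+c*l[:,1],l[:,2]]
def fit(views,loc,q0):
    r=lambda q:np.concatenate([(proj(f,W(q,loc))-o).ravel() for f,o in views])
    s=least_squares(r,q0); return s.x, s.fun.reshape(-1,2)
q0=np.r_[onz(ft,T((322,287)),.109)[:2],0]
print("tri stub top",tri(fs,ft,sc[4],top[4]), "corners",[tri(fs,ft,a,b) for a,b in zip(sc[:4],top[:4])])
for v in ([(ft,top)],[(fs,sc)],[(ft,top),(fs,sc)]):
    q,r=fit(v,loc,q0); print(q); print(r.T)
print("grip/jaw tri",tri(fs,ft,(168.5,206.4),(364.6,224.9)),tri(fs,ft,(168.1,230.6),(364.8,195.1)))
# dot, z=.099
for nm,f,p in(("t",ft,T((285,250))),("s",fs,S((325,212)))):
    d=onz(f,p,.099); print("dot",nm,d,d[:2]-q[:2],np.arctan2(*(d[:2]-q[:2])[::-1]))
# wrench: throat corners (-25,+-20.75), prong tip outer corners (21, +-32.5), z=.048 top face ; handle 
wl=np.array([[-.025,.02075,.048],[-.025,-.02075,.048],[.021,.0325,.048],[.021,-.0325,.048]])
wt=np.array([T2(p) for p in [(262,178),(352,178),(242,82),(384,80)]])
ws=np.array([S2(p) for p in [(365,358),(270,372),(393,425),(246,450)]])
print([tri(fs,ft,a,b) for a,b in zip(ws,wt)])
for v in ([(ft,wt)],[(fs,ws)],[(ft,wt),(fs,ws)]):
    q,r=fit(v,wl,[.6,-.35,0]); print("wr",q); print(r.T)
# rest: rail ends
print(cv2.Rodrigues(fs["rvec"])[0].T@-fs["tvec"],cv2.Rodrigues(ft["rvec"])[0].T@-ft["tvec"])
E
```

```text
tri stub top [ 0.6121 -0.1506  0.1051] corners [array([ 0.6426, -0.1122,  0.0642]), array([ 0.6515, -0.1804,  0.0658]), array([ 0.5819, -0.1894,  0.062 ]), array([ 0.5733, -0.1208,  0.0584])]
[ 0.6112 -0.1531  0.123 ]
[[-0.1239  0.02   -0.2218  0.1537  0.1665]
 [ 0.0785  0.2122 -0.0686 -0.0744 -0.1402]]
[ 0.6151 -0.1484  0.1265]
[[ 0.3612 -0.2064 -0.5184  0.3142  0.0504]
 [ 0.3032  0.6883 -0.0363 -0.8418 -0.2112]]
[ 0.6127 -0.1509  0.1248]
[[-0.907  -0.7727 -0.9769 -0.5917 -0.6287 -0.6061 -1.1863 -1.4298 -0.5864
  -0.9103]
 [-0.3675 -0.2748 -0.5676 -0.532  -0.6282 -0.0537  0.2933 -0.4206 -1.1902
  -0.5844]]
grip/jaw tri [ 0.4178 -0.3113  0.0665] [ 0.5069 -0.3265  0.046 ]
dot t [ 0.6245 -0.1425  0.099 ] [0.0118 0.0084] 0.6161513102082466
dot s [ 0.6238 -0.1394  0.099 ] [0.0111 0.0114] 0.7985473897335346
[array([ 0.4896, -0.2992,  0.0429]), array([ 0.488 , -0.3401,  0.0475]), array([ 0.5332, -0.2933,  0.0451]), array([ 0.5317, -0.3566,  0.0519])]
wr [ 0.5119 -0.3253 -0.054 ]
[[ 0.2707  0.5285 -0.4886 -0.3138]
 [ 0.0774  0.4784 -0.7379  0.177 ]]
wr [ 0.5148 -0.3196 -0.1353]
[[-0.3134 -0.07    0.3151  0.0603]
 [-0.5711 -0.5998  0.7345  0.3893]]
wr [ 0.5128 -0.3227 -0.0857]
[[-0.8736 -0.6274 -1.1443 -0.9869 -1.723  -1.4365 -0.4497 -0.6268]
 [-0.4265  0.4073 -1.3382  0.25   -0.953  -0.5119  0.0814  0.5011]]
[ 1.4729 -0.3036  1.2261] [ 0.3944 -0.0187  1.3938]
```

Candidates for the nut, in the top view at 800 px: brass fitting (480,252), pink decoy (330,190), purple decoy (640,437), steel fitting (336,283), loose spare nut (410,211). The crop shows a grey foot, aluminium block, brass hexagon and brass stub, so (480,252) is the right one. The two views disagree by about 5 mm in y, so I'll check position again with the gripper near it. Moving above the nut.

Emit:
step_arm(
  motion=[
    [0.8, 0.86, 0, 0, 0, 0.6, 0],
    [0.822, 0.88, -0.02, 0, 0, 0.6, 0],
    [0.822, 0.88, -0.02, 0, 0, 0.6, 0],
    [0.822, 0.88, -0.02, 0, 0, 0.6, 0],
    [0.822, 0.88, -0.02, 0, 0, 0.6, 0],
    [0.822, 0.88, -0.02, 0, 0, 0.6, 0],
    [0.822, 0.88, -0.02, 0, 0, 0.6, 0],
    [0.822, 0.88, -0.02, 0, 0, 0.6, 0],
    [0.822, 0.88, -0.02, 0, 0, 0.6, 0],
    [0.822, 0.88, -0.02, 0, 0, 0.6, 0],
  ],
)

```text
time: 1.8
tool_pos: [0.5437, -0.2246, 0.2235]
tool_rot: [0.0, 0.817, 0.576, 0.0]
contact_force: [0.5, -0.9, -0.7]
gripper_width: 1.003
```

Emit:
step_arm(
  motion=[
    [0, 0, 0, 0, 0, 0, 0],
    [0, 0, 0, 0, 0, 0, 0],
  ],
)

```text
time: 2.0
tool_pos: [0.5429, -0.2254, 0.223]
tool_rot: [-0.0, 0.817, 0.577, -0.0]
contact_force: [-0.8, -0.5, -0.3]
gripper_width: 0.997
```

```bash
python3 - <<'E'
from h import *
np.set_printoptions(precision=4,suppress=True)
s=monitor.state(); print(s["time"],s["tool_pos"],s["tool_rot"],2*np.arctan2(s["tool_rot"][2],s["tool_rot"][1]),s["ft_torque"],s["joint_pos"])
E
```

```text
2.0 [ 0.5429 -0.2254  0.223 ] [-0.0001  0.8167  0.5771 -0.0003] 1.2302870685992917 [-0.0665 -0.0412  0.0313] [-0.5198 -0.0294  1.7096 -0.0006  1.4618 -0.1792]
```

Emit:
step_arm(
  motion=[
    [0.138, 0.148, -0.126, 0, 0, 0, 0],
    [0.138, 0.148, -0.126, 0, 0, 0, 0],
    [0.138, 0.148, -0.126, 0, 0, 0, 0],
    [0.138, 0.148, -0.126, 0, 0, 0, 0],
  ],
)

```text
time: 2.4
tool_pos: [0.6105, -0.1518, 0.1576]
tool_rot: [-0.002, 0.817, 0.576, -0.001]
contact_force: [-0.5, 0.3, 1.3]
gripper_width: 0.998
```

```bash
python3 - <<'E'
from h import *
np.set_printoptions(precision=4,suppress=True)
fs=eyes.grab_frame("scene"); ft=eyes.grab_frame("top")
s=monitor.state(); print(s["time"],s["tool_pos"],s["contact_force"])
ps=proj(fs,s["tool_pos"])[0]; pt=proj(ft,s["tool_pos"])[0]; print(ps,pt)
print(crop(fs,ps,38,"pics/cs3.png"),crop(ft,pt,38,"pics/ct3.png"))
import pickle; pickle.dump((fs,ft,s),open("f1.pkl","wb"))
E
```

```text
2.5 [ 0.611  -0.1538  0.1607] [0.6129 0.3559 0.602 ]
[223.3438 218.9967] [310.1228 155.945 ]
(np.int64(185), np.int64(180), 7.894736842105263) (np.int64(272), np.int64(117), 7.894736842105263)
```

View pics/cs3.png

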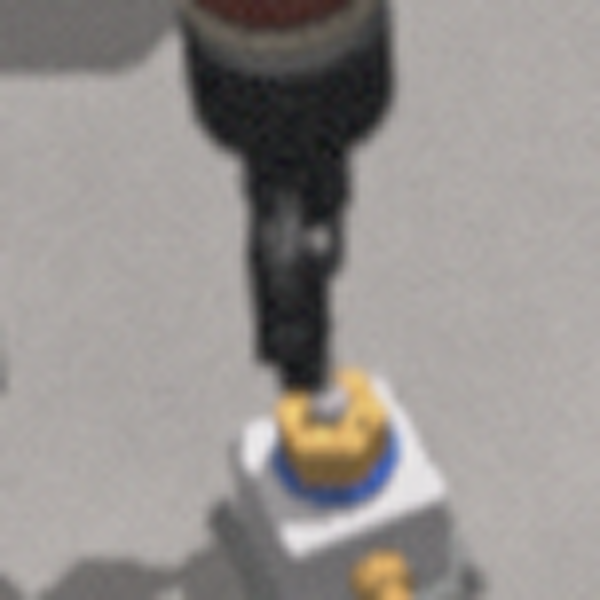

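View pics/ct3.png

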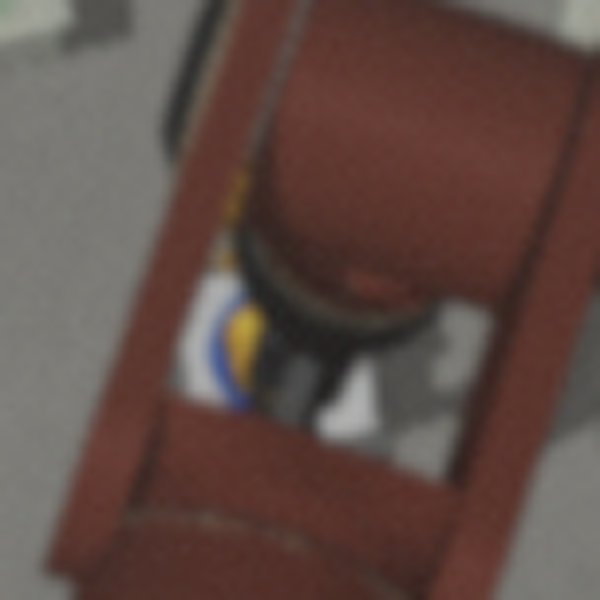

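```bash
python3 - <<'E'
from h import *; import pickle
np.set_printoptions(precision=1,suppress=True)
fs,ft,s=pickle.load(open("f1.pkl","rb"))
R=cv2.Rodrigues(np.array([0,0,0.]))[0]
from scipy.spatial.transform import Rotation as Ro
w,x,y,z=s["tool_rot"]; R=Ro.from_quat([x,y,z,w]).as_matrix()
im=cv2.imread("pics/cs3.png")
for sg in (1,-1):
  for yy in (.0425,.057):
    for xx in (-.011,.011):
      for zz in (-.013,-.035):
        p=s["tool_pos"]+R@np.array([xx,sg*yy,zz]); u=(proj(fs,p)[0]-[185,180]+.5)*7.8947
        cv2.circle(im,tuple(int(v) for v in u),3,(0,0,255) if sg>0 else (0,255,0),-1)
q=[.6127,-.1509]
for q,c in(([.6127,-.1509],(255,255,0)),([.6151,-.1484],(255,0,255))):
  for zz in (.099,.109):
    u=(proj(fs,[*q,zz])[0]-[185,180]+.5)*7.8947; cv2.circle(im,tuple(int(v) for v in u),3,c,-1)
cv2.imwrite("pics/cs3b.png",im)
E
```

```text
(no output)
```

View pics/cs3b.png

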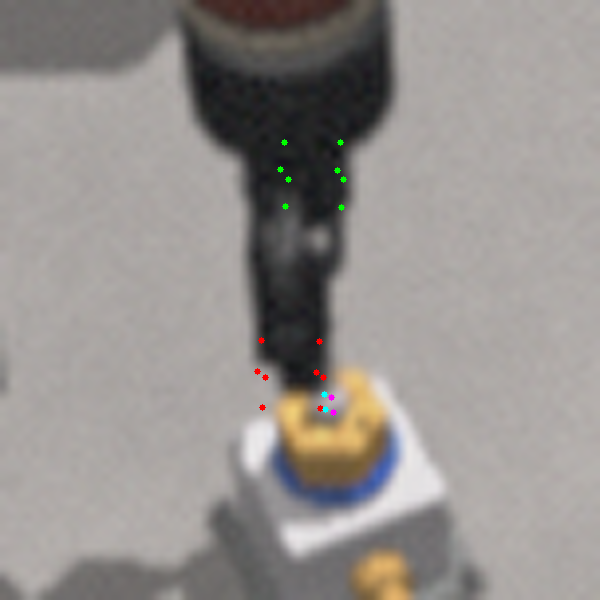

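The red points are the predicted front finger and sit about 4 crop pixels (1.5 mm) left of the real one. That puts the nut near (0.612, -0.151). Descending over it.

Emit:
step_arm(
  motion=[
    [0, 0, -0.08, 0, 0, 0, 0],
    [0, 0, -0.13, 0, 0, 0, 0],
    [0, 0, -0.164, 0, 0, 0, 0],
    [0, 0, -0.164, 0, 0, 0, 80],
    [0, 0, -0.164, 0, 0, 0, 100],
    [0, 0, -0.164, 0, 0, 0, 100],
  ],
)

```text
time: 3.1
tool_pos: [0.6128, -0.1533, 0.0807]
tool_rot: [0.002, 0.818, 0.576, 0.001]
contact_force: [0.8, -0.3, -0.2]
gripper_width: 0.604
```

```bash
python3 - <<'E'
from h import *
np.set_printoptions(precision=4,suppress=True)
fs=eyes.grab_frame("scene")
for i in range(2):
  s=monitor.state(); print(s["time"],s["tool_pos"],s["contact_force"],s["ft_torque"],s["gripper_width"])
ps=proj(fs,s["tool_pos"])[0]
print(crop(fs,ps,38,"pics/cs4.png"))
E
```

```text
3.15 [ 0.6128 -0.1531  0.0806] [ 0.4856 -0.258   0.6798] [-0.0193  0.0319 -0.017 ] 0.6066067798080534
3.15 [ 0.6128 -0.1531  0.0806] [ 0.4856 -0.258   0.6798] [-0.0193  0.0319 -0.017 ] 0.6066067798080534
(np.int64(187), np.int64(197), 7.894736842105263)
```

View pics/cs4.png

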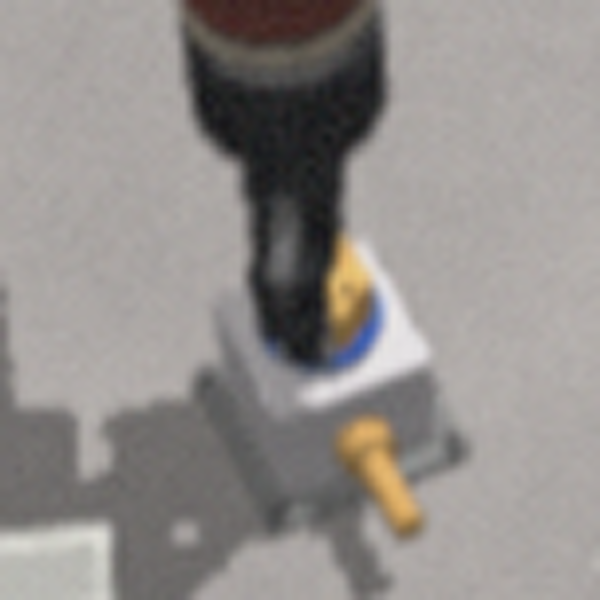

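The front finger is centred on the nut within about 1 mm. Now closing in stages.

Emit:
step_arm(
  motion=[
    [0, 0, 0, 0, 0, 0, 115],
    [0, 0, 0, 0, 0, 0, 120],
    [0, 0, 0, 0, 0, 0, 125],
    [0, 0, 0, 0, 0, 0, 125],
  ],
)

```text
time: 3.55
tool_pos: [0.6115, -0.1523, 0.0782]
tool_rot: [0.0, 0.817, 0.576, 0.0]
contact_force: [0.1, 0.3, -0.9]
gripper_width: 0.513
```

Emit:
step_arm(
  motion=[
    [0, 0, 0, 0, 0, 0, 130],
    [0, 0, 0, 0, 0, 0, 135],
    [0, 0, 0, 0, 0, 0, 140],
    [0, 0, 0, 0, 0, 0, 140],
  ],
)

```text
time: 3.95
tool_pos: [0.612, -0.1525, 0.0786]
tool_rot: [0.001, 0.817, 0.576, 0.0]
contact_force: [1.5, -1.1, 0.4]
gripper_width: 0.458
```

```bash
cat > st.py <<'E'
from h import *
np.set_printoptions(precision=4,suppress=True)
s=monitor.state(); q=s["tool_rot"]; print(s["time"],s["tool_pos"],"F",s["contact_force"],"T",s["ft_torque"],"w",s["gripper_width"],"yaw",2*np.arctan2(q[2],q[1]),"j6",s["joint_pos"][5])
E
python3 st.py
```

```text
3.95 [ 0.612  -0.1525  0.0786] F [ 1.5088 -1.0532  0.4264] T [-0.0785 -0.3163  0.0956] w 0.4577365394762307 yaw 1.2280392682659396 j6 -0.01941353290277018
```

Emit:
step_arm(
  motion=[
    [0, 0, 0, 0, 0, 0, 150],
    [0, 0, 0, 0, 0, 0, 180],
    [0, 0, 0, 0, 0, 0, 180],
  ],
)

```text
time: 4.25
tool_pos: [0.612, -0.1525, 0.0787]
tool_rot: [0.001, 0.817, 0.576, 0.0]
contact_force: [3.2, -0.6, 3.6]
gripper_width: 0.454
```

```bash
python3 st.py
```

```text
4.25 [ 0.612  -0.1525  0.0787] F [ 3.1731 -0.6174  3.6056] T [-0.0395 -0.3947  0.1048] w 0.4537523999567622 yaw 1.2278140639868074 j6 -0.01924636286601671
```

Emit:
step_arm(
  motion=[
    [0, 0, 0, 0, 0, -0.03, 180],
    [0, 0, 0, 0, 0, -0.07, 180],
    [0, 0, 0, 0, 0, -0.11, 180],
    [0, 0, 0, 0, 0, -0.15, 180],
    [0, 0, 0, 0, 0, -0.19, 180],
  ],
)

```text
time: 4.75
tool_pos: [0.6117, -0.1524, 0.0787]
tool_rot: [0.0, 0.891, 0.453, 0.0]
contact_force: [1.3, -0.4, 3.3]
gripper_width: 0.458
```

```bash
python3 st.py
```

```text
4.75 [ 0.6117 -0.1524  0.0787] F [ 1.2564 -0.3799  3.3155] T [-0.0147 -0.2625  0.1333] w 0.45843751744152067 yaw 0.9404082653173043 j6 0.2681738563539853
```

Emit:
step_arm(
  motion=[
    [0, 0, 0, 0, 0, -0.04, 180],
    [0, 0, 0, 0, 0, -0.08, 180],
    [0, 0, 0, 0, 0, -0.12, 180],
    [0, 0, 0, 0, 0, -0.12, 180],
  ],
)

```text
time: 5.15
tool_pos: [0.6116, -0.1523, 0.0786]
tool_rot: [-0.0, 0.928, 0.372, 0.0]
contact_force: [0.3, 1.3, 4.2]
gripper_width: 0.455
```

```bash
python3 st.py
```

```text
5.15 [ 0.6116 -0.1523  0.0786] F [0.2629 1.2603 4.1995] T [ 0.13   -0.0558 -0.0842] w 0.4553949277995679 yaw 0.7623738537590025 j6 0.4461281061262777
```

Emit:
step_arm(
  motion=[
    [0, 0, 0, 0, 0, -0.025, 180],
    [0, 0, 0, 0, 0, -0.05, 180],
  ],
)

```text
time: 5.35
tool_pos: [0.6115, -0.1522, 0.0786]
tool_rot: [-0.0, 0.941, 0.337, 0.0]
contact_force: [0.3, 2.0, 4.7]
gripper_width: 0.459
```

```bash
python3 st.py
```

```text
5.35 [ 0.6115 -0.1522  0.0786] F [0.3463 1.9746 4.7373] T [ 0.1745 -0.1301  0.1234] w 0.4589675701521713 yaw 0.6878706386862337 j6 0.520713747947922
```

Emit:
step_arm(
  motion=[
    [0, 0, 0, 0, 0, -0.025, 180],
    [0, 0, 0, 0, 0, -0.05, 180],
  ],
)

```text
time: 5.55
tool_pos: [0.6115, -0.1521, 0.0786]
tool_rot: [-0.0, 0.953, 0.302, 0.0]
contact_force: [0.6, 1.7, 4.6]
gripper_width: 0.452
```

```bash
python3 st.py
```

```text
5.55 [ 0.6115 -0.1521  0.0786] F [0.5706 1.7013 4.5538] T [ 0.1721 -0.0301  0.1368] w 0.4522577028872718 yaw 0.612892585865328 j6 0.5957267227136767
```

Still light at about 0.13 Nm after 0.615 rad. Continuing.

Emit:
step_arm(
  motion=[
    [0, 0, 0, 0, 0, -0.025, 180],
    [0, 0, 0, 0, 0, -0.05, 180],
  ],
)

```text
time: 5.75
tool_pos: [0.6115, -0.1521, 0.0786]
tool_rot: [-0.0, 0.964, 0.266, -0.0]
contact_force: [-0.6, 0.5, 5.8]
gripper_width: 0.458
```

```bash
python3 st.py
```

```text
5.75 [ 0.6115 -0.1521  0.0786] F [-0.56    0.4984  5.7743] T [ 0.2316 -0.026   0.151 ] w 0.45750957810185167 yaw 0.5378558721625004 j6 0.6707575453481976
```

Emit:
step_arm(
  motion=[
    [0, 0, 0, 0, 0, -0.025, 180],
    [0, 0, 0, 0, 0, -0.05, 180],
  ],
)

```text
time: 5.95
tool_pos: [0.6114, -0.152, 0.0786]
tool_rot: [-0.0, 0.973, 0.229, -0.0]
contact_force: [-0.2, 2.0, 4.4]
gripper_width: 0.454
```

```bash
python3 st.py
```

```text
5.95 [ 0.6114 -0.152   0.0786] F [-0.2484  1.9818  4.4015] T [0.2395 0.0133 0.1211] w 0.4537850306618383 yaw 0.46292499456005026 j6 0.745739096886569
```

Emit:
step_arm(
  motion=[
    [0, 0, 0, 0, 0, -0.025, 180],
    [0, 0, 0, 0, 0, -0.05, 180],
  ],
)

```text
time: 6.15
tool_pos: [0.6114, -0.1519, 0.0786]
tool_rot: [-0.0, 0.981, 0.193, -0.0]
contact_force: [0.1, 1.3, 4.7]
gripper_width: 0.457
```

```bash
python3 st.py
```

```text
6.15 [ 0.6114 -0.1519  0.0786] F [0.0808 1.2912 4.7393] T [ 0.2819 -0.0017  0.1382] w 0.45679259367768127 yaw 0.38789751894507546 j6 0.8207263649918795
```

Emit:
step_arm(
  motion=[
    [0, 0, 0, 0, 0, -0.025, 180],
    [0, 0, 0, 0, 0, -0.05, 180],
  ],
)

```text
time: 6.35
tool_pos: [0.6114, -0.1518, 0.0786]
tool_rot: [-0.0, 0.988, 0.156, -0.0]
contact_force: [-0.6, 2.0, 5.3]
gripper_width: 0.455
```

```bash
python3 st.py
```

```text
6.35 [ 0.6114 -0.1518  0.0786] F [-0.566   1.9608  5.3292] T [0.3621 0.0571 0.2105] w 0.4546967546818606 yaw 0.3135542860782804 j6 0.8952214409034368
```

Emit:
step_arm(
  motion=[
    [0, 0, 0, 0, 0, -0.02, 180],
    [0, 0, 0, 0, 0, -0.04, 180],
  ],
)

```text
time: 6.55
tool_pos: [0.6114, -0.1518, 0.0786]
tool_rot: [-0.001, 0.992, 0.126, -0.0]
contact_force: [0.6, 2.6, 5.8]
gripper_width: 0.456
```

```bash
python3 st.py
```

```text
6.55 [ 0.6114 -0.1518  0.0786] F [0.5937 2.615  5.8023] T [0.4018 0.0744 0.3241] w 0.4560212410343823 yaw 0.25354553643604993 j6 0.9552606252791345
```

Emit:
step_arm(
  motion=[
    [0, 0, 0, 0, 0, -0.02, 180],
    [0, 0, 0, 0, 0, -0.04, 180],
  ],
)

```text
time: 6.75
tool_pos: [0.6113, -0.1518, 0.0786]
tool_rot: [-0.001, 0.995, 0.097, -0.0]
contact_force: [-0.6, 2.9, 5.6]
gripper_width: 0.456
```

```bash
python3 st.py
```

```text
6.75 [ 0.6113 -0.1518  0.0786] F [-0.5797  2.9353  5.6365] T [0.4247 0.0463 0.2357] w 0.4564165791677076 yaw 0.1935444712082148 j6 1.0152174069511373
```

Emit:
step_arm(
  motion=[
    [0, 0, 0, 0, 0, -0.01, 180],
    [0, 0, 0, 0, 0, -0.02, 180],
  ],
)

```text
time: 6.95
tool_pos: [0.6113, -0.1517, 0.0786]
tool_rot: [-0.001, 0.997, 0.082, -0.0]
contact_force: [-0.9, 2.4, 6.6]
gripper_width: 0.452
```

```bash
python3 st.py
```

```text
6.95 [ 0.6113 -0.1517  0.0786] F [-0.8706  2.4203  6.6198] T [0.4482 0.0493 0.4584] w 0.4523431325157659 yaw 0.16445749240153773 j6 1.0443656076389896
```

Torque rose from 0.13 through 0.21 and 0.32 to 0.46 Nm, so the nut is finger-tight. I'll stop there. Releasing and lifting.

Emit:
step_arm(
  motion=[
    [0, 0, 0, 0, 0, 0, 100],
    [0, 0, 0, 0, 0, 0, 40],
    [0, 0, 0, 0, 0, 0, 0],
    [0, 0, 0.1, 0, 0, 0, 0],
    [0, 0, 0.2, 0, 0, 0, 0],
    [-0.1, -0.1, 0.25, 0, 0, -0.08, 0],
    [-0.2, -0.2, 0.25, 0, 0, -0.156, 0],
    [-0.3, -0.25, 0.25, 0, 0, -0.156, 0],
    [-0.398, -0.33, 0.25, 0, 0, -0.156, 0],
    [-0.398, -0.33, 0.25, 0, 0, -0.156, 0],
  ],
)

```text
time: 7.95
tool_pos: [0.4204, -0.3107, 0.2028]
tool_rot: [0.0, 0.999, -0.035, -0.0]
contact_force: [-0.2, 0.1, 0.3]
gripper_width: 1.005
```

```bash
python3 st.py; python3 - <<'E'
from h import *; import pickle
fs=eyes.grab_frame("scene"); ft=eyes.grab_frame("top")
pickle.dump((fs,ft,monitor.state()),open("f2.pkl","wb"))
print(crop(fs,(228,240),24,"pics/cs5.png"),crop(ft,(306,161),24,"pics/ct5.png"))
print(crop(fs,(168,210),45,"pics/cs6.png"))
E
```

```text
7.95 [ 0.4204 -0.3107  0.2028] F [-0.2135  0.09    0.3171] T [-0.0234 -0.0036  0.026 ] w 1.005484437808183 yaw -0.07054437222844767 j6 0.8626775397416968
(np.int64(204), np.int64(216), 12.5) (np.int64(282), np.int64(137), 12.5)
(np.int64(123), np.int64(165), 6.666666666666667)
```

View pics/cs5.png

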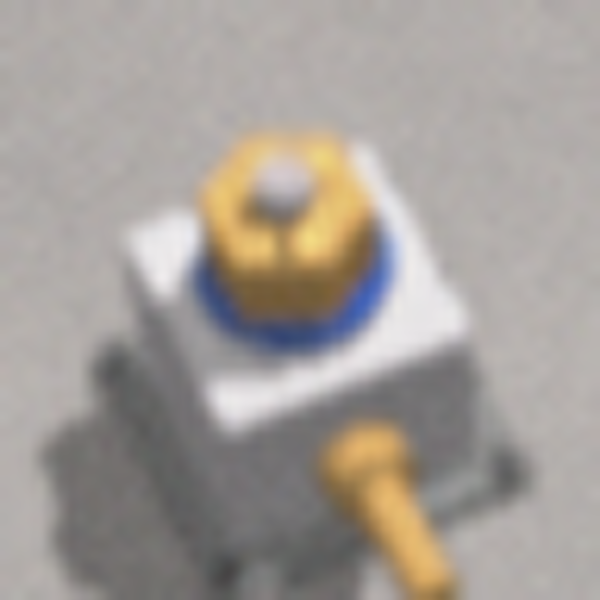

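View pics/ct5.png

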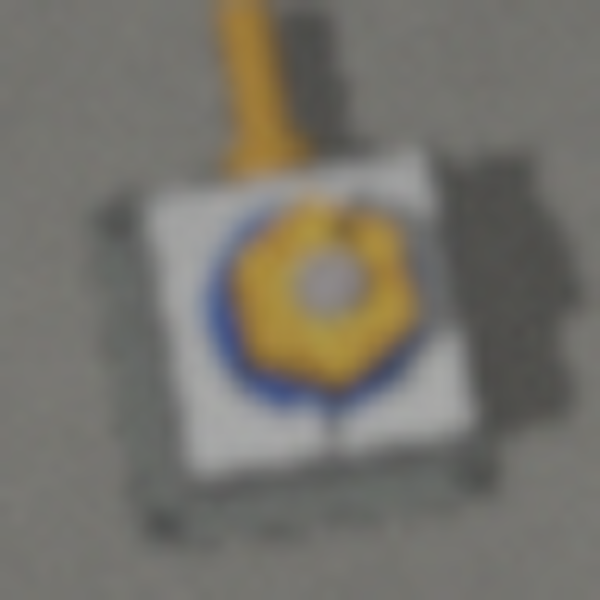

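View pics/cs6.png

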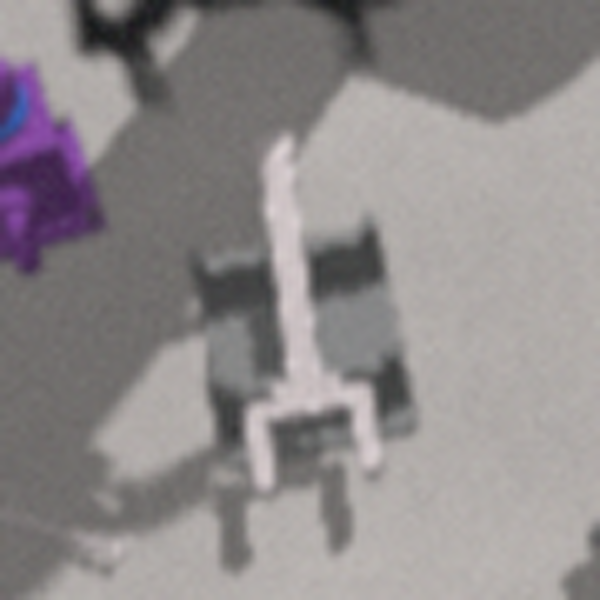

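```bash
python3 - <<'E'
from h import *; import pickle
np.set_printoptions(precision=4,suppress=True)
fs,ft,s=pickle.load(open("f2.pkl","rb")); fs0,ft0=pickle.load(open("f0.pkl","rb"))
cor=np.array([-.003,-.003,0])
uc=lambda p,o,k:(np.array(p,float)+.5)/k-.5+np.array(o)
e=onz(fs,uc((283,142),(123,165),6.6667),.048)+cor
pr=[onz(fs,uc(p,(123,165),6.6667),.048)+cor for p in [(265,488),(374,470),(255,402),(362,398)]]
print("end",e,"prongtips",pr)
h1=onz(fs,uc((300,370),(123,165),6.6667),.048)+cor
print("handle",h1, "yaw",np.arctan2(h1[1]-e[1],h1[0]-e[0]))
ct=np.array([.001,.0016,0])
# top picture: handle along
a=onz(ft0,uc((307,235),(318,175),6.6667),.048)+ct; b=onz(ft0,uc((297,580),(318,175),6.6667),.048)+ct
print(a,b,"yaw",np.arctan2(a[1]-b[1],a[0]-b[0]))
for p in [(248,85),(372,82),(298,190)]: print(onz(ft0,uc(p,(318,175),6.6667),.048)+ct)
# rest: top view plate corners (z .006)
for p in [(177,203),(393,205),(393,470),(177,485)]: print("rest",onz(ft0,uc(p,(318,175),6.6667),.006)+ct)
E
```

```text
end [ 0.2992 -0.3019  0.048 ] prongtips [array([ 0.5295, -0.3516,  0.048 ]), array([ 0.5357, -0.2984,  0.048 ]), array([ 0.4741, -0.3471,  0.048 ]), array([ 0.4889, -0.2953,  0.048 ])]
handle [ 0.4608 -0.3218  0.048 ] yaw -0.12248225681101019
[ 0.4629 -0.32    0.048 ] [ 0.3086 -0.3082  0.048 ] yaw -0.07640245147010766
[ 0.5319 -0.2965  0.048 ]
[ 0.5318 -0.3528  0.048 ]
[ 0.4834 -0.3169  0.048 ]
rest [ 0.4815 -0.2695  0.006 ]
rest [ 0.4781 -0.3702  0.006 ]
rest [ 0.3552 -0.364   0.006 ]
rest [ 0.3507 -0.2639  0.006 ]
```

Wrench estimate: grip point (0.4115, -0.3155), yaw about -0.09, height 44-48 mm from triangulation. Descending part way to check.

Emit:
step_arm(
  motion=[
    [0, 0, -0.08, 0, 0, -0.012, 0],
    [0, 0, -0.16, 0, 0, -0.012, 0],
    [0, 0, -0.2, 0, 0, -0.012, 0],
    [0, 0, -0.2, 0, 0, -0.012, 0],
  ],
)

```text
time: 8.45
tool_pos: [0.4201, -0.3074, 0.0984]
tool_rot: [-0.003, 0.999, -0.044, -0.003]
contact_force: [-0.0, 0.6, 1.2]
gripper_width: 1.003
```

```bash
python3 st.py; python3 - <<'E'
from h import *; import pickle
fs=eyes.grab_frame("scene"); ft=eyes.grab_frame("top")
pickle.dump((fs,ft,monitor.state()),open("f3.pkl","wb"))
print(crop(fs,(168,205),40,"pics/cs7.png"),crop(ft,(363,220),40,"pics/ct7.png"))
E
```

```text
8.45 [ 0.4201 -0.3074  0.0984] F [-0.0168  0.6337  1.1993] T [-0.0159 -0.0087 -0.0307] w 1.0027150880696154 yaw -0.088800849413142 j6 0.8848279993335579
(np.int64(128), np.int64(165), 7.5) (np.int64(323), np.int64(180), 7.5)
```

View pics/cs7.png

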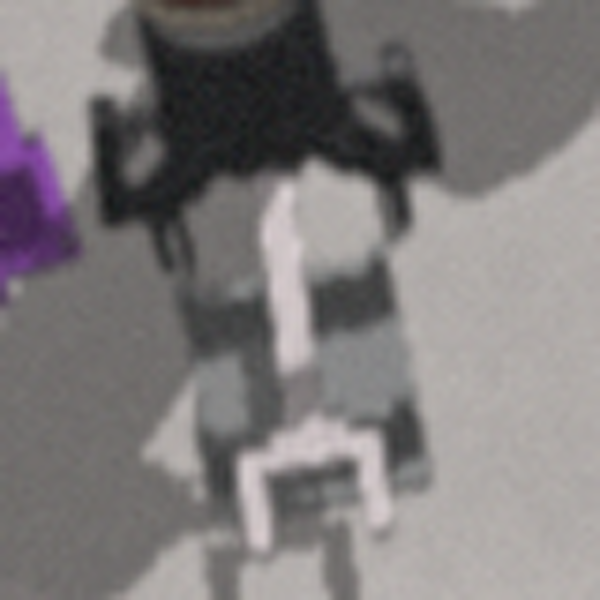

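View pics/ct7.png

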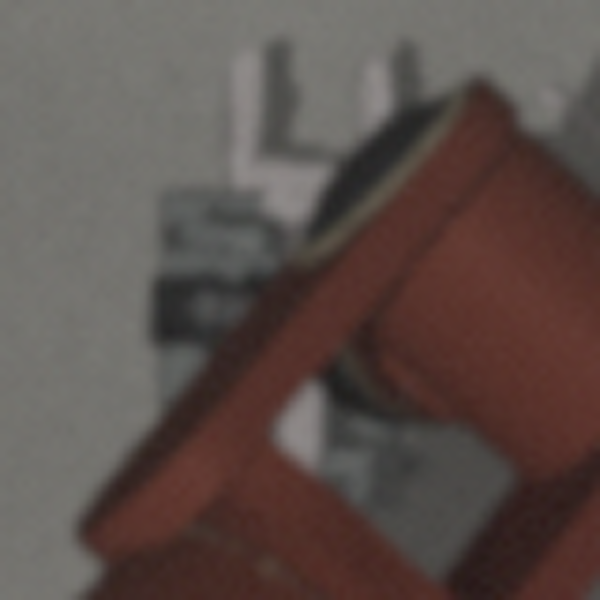

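Emit:
step_arm(
  motion=[
    [-0.017, -0.016, -0.04, 0, 0, 0, 0],
    [-0.017, -0.016, -0.09, 0, 0, 0, 0],
    [-0.017, -0.016, -0.13, 0, 0, 0, 0],
    [-0.017, -0.016, -0.147, 0, 0, 0, 0],
    [-0.017, -0.016, -0.147, 0, 0, 0, 80],
    [-0.017, -0.016, -0.147, 0, 0, 0, 120],
  ],
)

```text
time: 9.15
tool_pos: [0.4149, -0.3188, 0.0312]
tool_rot: [0.001, 0.999, -0.044, 0.001]
contact_force: [-0.3, 0.4, -0.4]
gripper_width: 0.697
```

```bash
python3 st.py; python3 - <<'E'
from h import *; import pickle
fs=eyes.grab_frame("scene")
print(crop(fs,(168,210),40,"pics/cs8.png"))
E
```

```text
9.15 [ 0.4149 -0.3188  0.0312] F [-0.3234  0.3794 -0.3854] T [ 0.0269 -0.0122 -0.0098] w 0.6966712585005299 yaw -0.08888802698917132 j6 0.8621757521188604
(np.int64(128), np.int64(170), 7.5)
```

View pics/cs8.png

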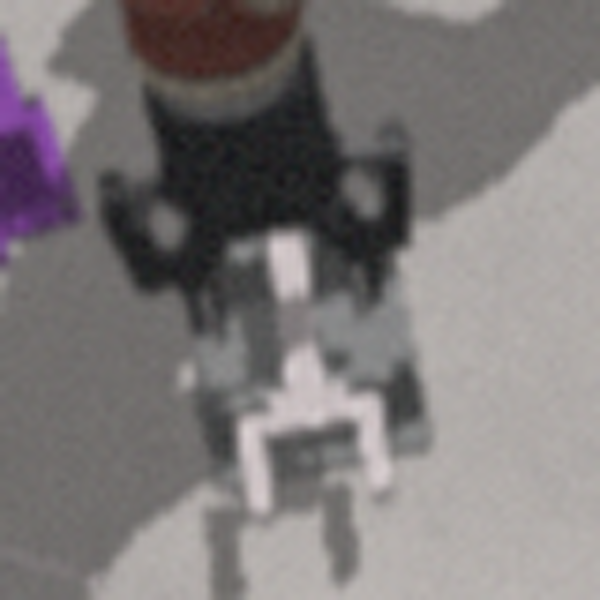

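Emit:
step_arm(
  motion=[
    [0, 0, 0, 0, 0, 0, 150],
    [0, 0, 0, 0, 0, 0, 170],
    [0, 0, 0, 0, 0, 0, 185],
  ],
)

```text
time: 9.5
tool_pos: [0.4141, -0.3181, 0.03]
tool_rot: [0.0, 0.999, -0.045, 0.0]
contact_force: [-0.7, 0.9, -0.5]
gripper_width: 0.276
```

```bash
python3 st.py
```

```text
9.5 [ 0.4141 -0.3181  0.03  ] F [-0.7316  0.9001 -0.5414] T [ 0.0641  0.0483 -0.0766] w 0.27616762797534433 yaw -0.08908723180222676 j6 0.8621665984196417
```

Emit:
step_arm(
  motion=[
    [0, 0, -0.01, 0, 0, 0, 190],
    [0, 0, -0.01, 0, 0, 0, 215],
    [0, 0, -0.01, 0, 0, 0, 255],
    [0, 0, -0.01, 0, 0, 0, 255],
    [0, 0, -0.01, 0, 0, 0, 255],
  ],
)

```text
time: 10.0
tool_pos: [0.4135, -0.3177, 0.024]
tool_rot: [-0.0, 0.999, -0.045, -0.0]
contact_force: [1.0, 1.4, -1.6]
gripper_width: 0.174
```

```bash
python3 st.py
```

```text
10.0 [ 0.4135 -0.3177  0.024 ] F [ 1.0253  1.3599 -1.639 ] T [ 0.0521 -0.0647 -0.0019] w 0.17425038085164138 yaw -0.08924715562391596 j6 0.8622383732080798
```

Gripped at TCP (0.4135, -0.3177, 0.024), yaw -0.089, which is also the place to return it to. Lifting.

Emit:
step_arm(
  motion=[
    [0, 0, 0.03, 0, 0, 0, 255],
    [0, 0, 0.08, 0, 0, 0, 255],
    [0, 0, 0.16, 0, 0, 0, 255],
    [0, 0, 0.23, 0, 0, 0, 255],
    [0, 0, 0.23, 0, 0, 0, 255],
    [0, 0, 0.23, 0, 0, 0, 255],
  ],
)

```text
time: 10.6
tool_pos: [0.414, -0.3183, 0.1408]
tool_rot: [0.001, 0.999, -0.045, 0.001]
contact_force: [1.1, 0.8, -2.9]
gripper_width: 0.171
```

```bash
python3 st.py; python3 - <<'E'
from h import *; import pickle
fs=eyes.grab_frame("scene"); ft=eyes.grab_frame("top"); s=monitor.state()
pickle.dump((fs,ft,s),open("f4.pkl","wb"))
a=proj(fs,s["tool_pos"]+np.array([.1,0,0.02]))[0];b=proj(ft,s["tool_pos"]+np.array([.1,0,.02]))[0]
print(crop(fs,a,40,"pics/cs9.png"),crop(ft,b,40,"pics/ct9.png"))
E
```

```text
10.6 [ 0.414  -0.3183  0.1408] F [ 1.1318  0.7532 -2.9471] T [0.0155 0.0317 0.0456] w 0.1708004562112682 yaw -0.08920948978486141 j6 0.8621844773993199
(np.int64(125), np.int64(169), 7.5) (np.int64(329), np.int64(149), 7.5)
```

View pics/cs9.png

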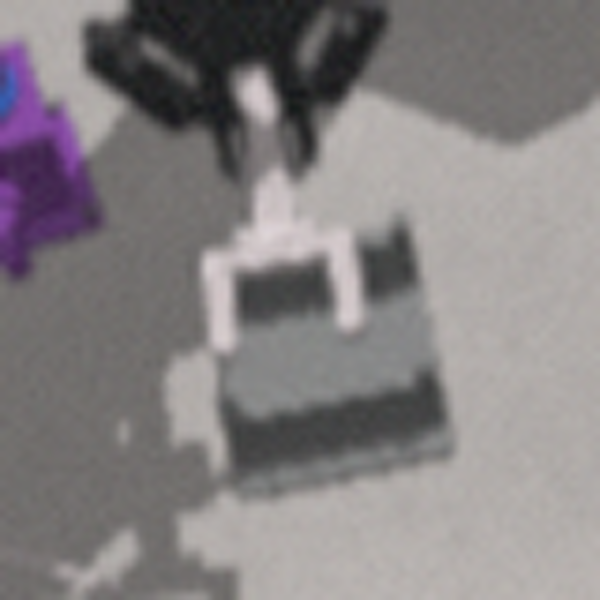

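View pics/ct9.png

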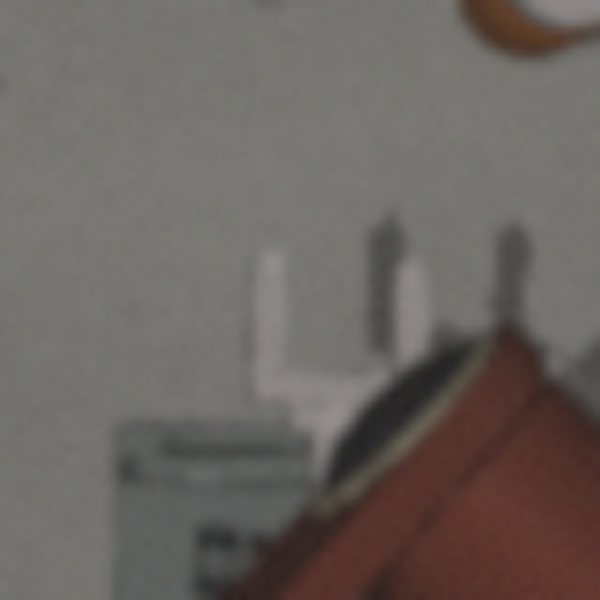

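```bash
python3 - <<'E'
from h import *; import pickle
from scipy.spatial.transform import Rotation as Ro
from scipy.optimize import least_squares
np.set_printoptions(precision=4,suppress=True)
fs,ft,s=pickle.load(open("f4.pkl","rb"))
S=lambda p:(np.array(p,float)+.5)/7.5-.5+[125,169]; T=lambda p:(np.array(p,float)+.5)/7.5-.5+[329,149]
w,x,y,z=s["tool_rot"]; R=Ro.from_quat([x,y,z,w]).as_matrix()
# camera corrections: world bias; scene overestimates by +.003,+.003 ; top by -.001,-.0016
cs=np.array([.003,.003,0]); ct=np.array([-.001,-.0016,0])
pairs=dict(tipm=((225,350),(416,258)),tipp=((350,330),(272,250)),thm=((240,268),(398,368)),thp=((332,258),(290,366)))
def tri2(a,b):
    r=lambda X:np.r_[proj(fs,X+cs)[0]-S(a),proj(ft,X+ct)[0]-T(b)]
    m=least_squares(r,[.5,-.3,.15]); return m.x,m.fun
for k,(a,b) in pairs.items():
    X,f=tri2(a,b); print(k,X,R.T@(X-s["tool_pos"]),f)
E
```

```text
tipm [ 0.5299 -0.3542  0.1656] [ 0.1199  0.0265 -0.0281] [0.2899 0.0252 0.2543 0.0455]
tipp [ 0.5343 -0.3024  0.1635] [ 0.1197 -0.0254 -0.0259] [0.5741 0.0361 0.5013 0.0953]
thm [ 0.4894 -0.3429  0.1689] [ 0.0786  0.0189 -0.0313] [-0.4113 -0.0355 -0.3522 -0.0631]
thp [ 0.4915 -0.3049  0.1635] [ 0.0773 -0.0191 -0.0259] [-0.3038 -0.0208 -0.2594 -0.0486]
```

In the hand the jaw centre is about 100 mm ahead of the TCP, laterally centred and level. Staging 60 mm short of the nut, high, at yaw 1.212.

Emit:
step_arm(
  motion=[
    [0.06, 0.005, 0, 0, 0, 0.1, 255],
    [0.12, 0.01, 0, 0, 0, 0.2, 255],
    [0.18, 0.015, 0, 0, 0, 0.3, 255],
    [0.22, 0.02, 0, 0, 0, 0.4, 255],
    [0.25, 0.03, 0, 0, 0, 0.5, 255],
    [0.284, 0.034, 0, 0, 0, 0.6, 255],
    [0.284, 0.034, 0, 0, 0, 0.7, 255],
    [0.284, 0.034, 0, 0, 0, 0.8, 255],
    [0.284, 0.034, 0, 0, 0, 0.867, 255],
    [0.284, 0.034, 0, 0, 0, 0.867, 255],
  ],
)

```text
time: 11.7
tool_pos: [0.5545, -0.3, 0.1365]
tool_rot: [-0.002, 0.822, 0.569, -0.001]
contact_force: [0.1, 0.2, -2.6]
gripper_width: 0.174
```

```bash
python3 st.py
```

```text
11.7 [ 0.5545 -0.3     0.1365] F [ 0.0942  0.1595 -2.6117] T [-0.0109 -0.0328 -0.0058] w 0.17439078507933728 yaw 1.2110865770116186 j6 -0.254139749723879
```

Emit:
step_arm(
  motion=[
    [0, 0, -0.05, 0, 0, 0, 255],
    [0, 0, -0.1, 0, 0, 0, 255],
    [0, 0, -0.139, 0, 0, 0, 255],
    [0, 0, -0.139, 0, 0, 0, 255],
    [0, 0, -0.139, 0, 0, 0, 255],
  ],
)

```text
time: 12.2
tool_pos: [0.5551, -0.3005, 0.0689]
tool_rot: [-0.001, 0.822, 0.569, -0.0]
contact_force: [0.7, -0.9, -1.2]
gripper_width: 0.169
```

```bash
python3 st.py; python3 - <<'E'
from h import *; import pickle
fs=eyes.grab_frame("scene"); ft=eyes.grab_frame("top"); s=monitor.state()
pickle.dump((fs,ft,s),open("f5.pkl","wb"))
print(crop(fs,(222,240),35,"pics/cs10.png"),crop(ft,(312,165),35,"pics/ct10.png"))
E
```

```text
12.2 [ 0.5551 -0.3005  0.0689] F [ 0.6649 -0.9312 -1.2393] T [-0.0624 -0.0542  0.0166] w 0.16850549874749043 yaw 1.2100080066210879 j6 -0.25316354514083833
(np.int64(187), np.int64(205), 8.571428571428571) (np.int64(277), np.int64(130), 8.571428571428571)
```

View pics/cs10.png

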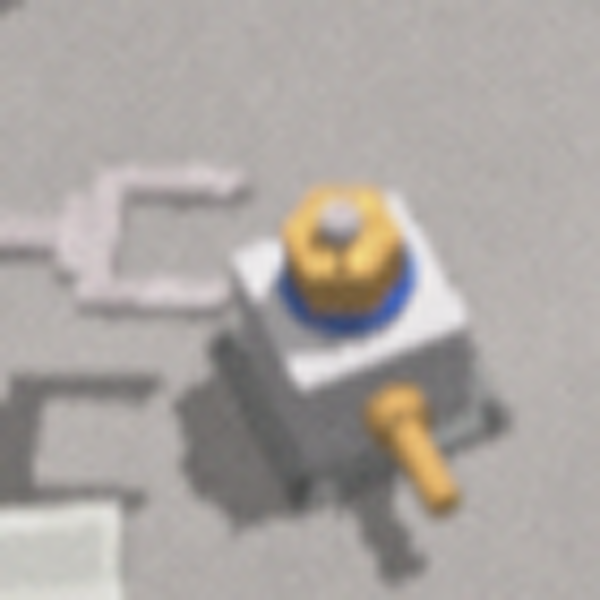

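View pics/ct10.png

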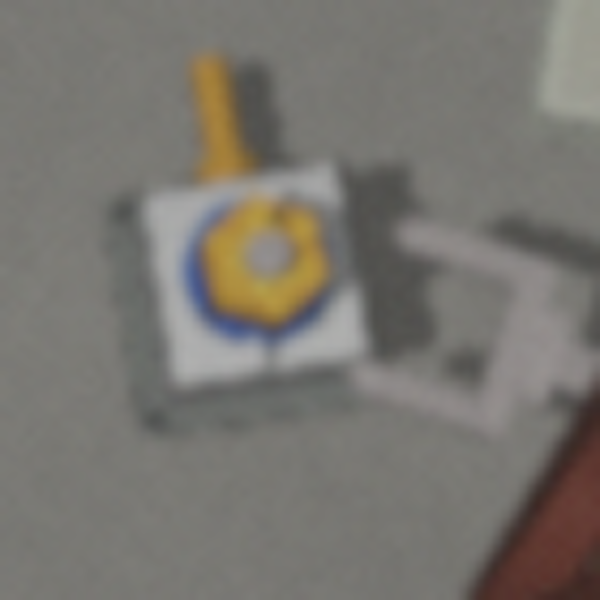

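Emit:
step_arm(
  motion=[
    [0.005, 0.009, -0.002, 0, 0, 0.001, 255],
    [0.0103, 0.0217, -0.002, 0, 0, 0.001, 255],
    [0.0103, 0.0217, -0.002, 0, 0, 0.001, 255],
  ],
)

```text
time: 12.6
tool_pos: [0.5616, -0.2892, 0.0696]
tool_rot: [0.0, 0.821, 0.57, 0.0]
contact_force: [0.5, 0.2, -4.2]
gripper_width: 0.17
```

```bash
cat >> st.py <<'E'
c=np.array([.6123,-.1515]); yw=2*np.arctan2(q[2],q[1]); d=np.array([np.cos(yw),np.sin(yw)]); v=c-s["tool_pos"][:2]
print("along-.1",v@d-.1,"lat(+left of wrench x)",v@np.array([-d[1],d[0]]), "F along",s["contact_force"][:2]@d,"F lat",s["contact_force"][:2]@np.array([-d[1],d[0]]))
E
python3 st.py
```

```text
12.6 [ 0.5616 -0.2892  0.0696] F [ 0.4618  0.2228 -4.1917] T [-0.0222  0.0506 -0.0034] w 0.17045658580434025 yaw 1.2136879832935537 j6 -0.2365226494489722
along-.1 0.046766229519973224 lat(+left of wrench x) 0.0006416367022304139 F along 0.3701724131415163 F lat -0.35482424309597815
```

Emit:
step_arm(
  motion=[
    [0.0035, 0.0094, -0.003, 0, 0, 0, 255],
    [0.007, 0.0188, -0.003, 0, 0, 0, 255],
    [0.0105, 0.0281, -0.003, 0, 0, 0, 255],
  ],
)

```text
time: 12.9
tool_pos: [0.5662, -0.2755, 0.0673]
tool_rot: [-0.0, 0.822, 0.57, -0.0]
contact_force: [0.3, -0.7, -2.8]
gripper_width: 0.17
```

```bash
python3 st.py
```

```text
12.9 [ 0.5662 -0.2755  0.0673] F [ 0.3025 -0.7417 -2.8427] T [-0.0087  0.0762  0.0077] w 0.1703217097694543 yaw 1.2128123208542192 j6 -0.21297821928287775
along-.1 0.032269666002496755 lat(+left of wrench x) 0.0002632397867522607 F along -0.5886587958151661 F lat -0.5431800626607993
```

No contact force at 32 mm from home and 0.3 mm lateral. Continuing.

Emit:
step_arm(
  motion=[
    [0.0028, 0.0075, 0, 0, 0, 0, 255],
    [0.0056, 0.015, 0, 0, 0, 0, 255],
    [0.0084, 0.0225, 0, 0, 0, 0, 255],
  ],
)

```text
time: 13.2
tool_pos: [0.5705, -0.2644, 0.0674]
tool_rot: [0.0, 0.822, 0.57, -0.0]
contact_force: [-0.3, -0.0, -2.7]
gripper_width: 0.171
```

```bash
python3 st.py
```

```text
13.2 [ 0.5705 -0.2644  0.0674] F [-0.3219 -0.0355 -2.6591] T [-0.0122 -0.0296  0.0388] w 0.17056655571365298 yaw 1.2128327834817014 j6 -0.19432947531784542
along-.1 0.020425006874853602 lat(+left of wrench x) 0.0003972173439123669 F along -0.14606445348965133 F lat 0.2890906231278355
```

Emit:
step_arm(
  motion=[
    [0.002, 0.0056, 0, 0, 0, 0, 255],
    [0.004, 0.0112, 0, 0, 0, 0, 255],
    [0.006, 0.0168, 0, 0, 0, 0, 255],
  ],
)

```text
time: 13.5
tool_pos: [0.5735, -0.2562, 0.0675]
tool_rot: [0.0, 0.822, 0.57, 0.0]
contact_force: [0.0, 0.4, -3.1]
gripper_width: 0.169
```

```bash
python3 st.py
```

```text
13.5 [ 0.5735 -0.2562  0.0675] F [ 0.0404  0.4324 -3.1396] T [-0.0576 -0.0182  0.0091] w 0.16896299566780026 yaw 1.2127478633818964 j6 -0.18048540388292997
along-.1 0.011659535556776193 lat(+left of wrench x) 0.0003100482042278263 F along 0.41915208050873376 F lat 0.11372054833985352
```

Emit:
step_arm(
  motion=[
    [0.0024, 0.006, 0, 0, 0, 0, 255],
    [0.0044, 0.012, 0, 0, 0, 0, 255],
    [0.0062, 0.017, 0, 0, 0, 0, 255],
    [0.008, 0.0216, 0, 0, 0, 0, 255],
  ],
)

```text
time: 13.9
tool_pos: [0.5774, -0.2453, 0.0674]
tool_rot: [-0.0, 0.822, 0.57, -0.0]
contact_force: [-0.0, 0.4, -1.1]
gripper_width: 0.174
```

```bash
python3 st.py; python3 - <<'E'
from h import *; import pickle
fs=eyes.grab_frame("scene"); ft=eyes.grab_frame("top"); s=monitor.state()
pickle.dump((fs,ft,s),open("f6.pkl","wb"))
print(crop(fs,(222,240),30,"pics/cs11.png"),crop(ft,(312,165),30,"pics/ct11.png"))
E
```

```text
13.9 [ 0.5774 -0.2453  0.0674] F [-0.032   0.4337 -1.0927] T [-0.0375  0.0337 -0.0431] w 0.17377036369021415 yaw 1.2128021052012166 j6 -0.16230288567028678
along-.1 0.00010962671118992795 lat(+left of wrench x) 0.0002216964089215071 F along 0.3949988145650989 F lat 0.18191445786538954
(np.int64(192), np.int64(210), 10.0) (np.int64(282), np.int64(135), 10.0)
```

View pics/cs11.png

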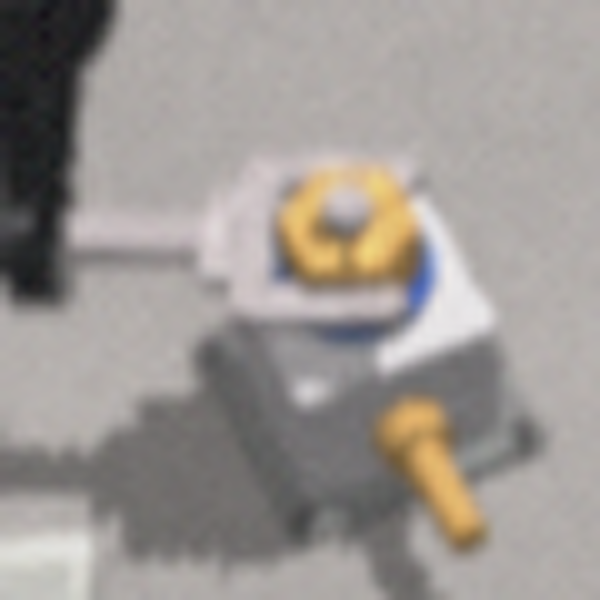

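View pics/ct11.png

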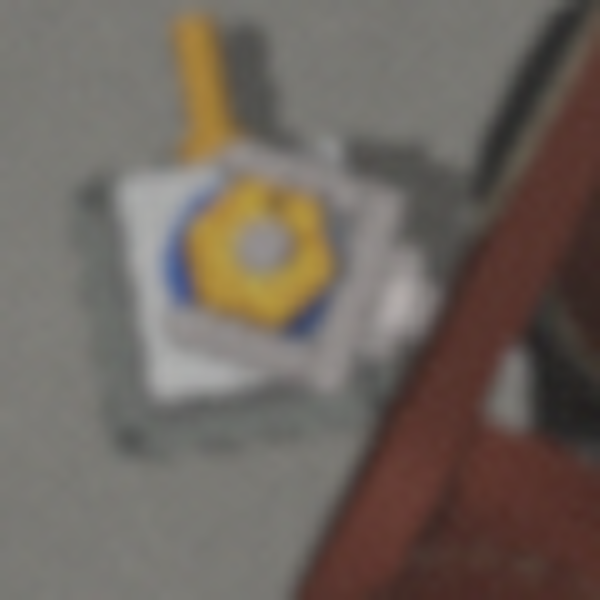

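The wrench is home on the nut with less than 1 N throughout. Next, the arc about the nut axis.

```bash
cat > arc.py <<'E'
import numpy as np,sys
c=np.array([.6123,-.1515]); y0=float(sys.argv[1]); r=.1
for t in [float(v) for v in sys.argv[2:]]:
    f=lambda y:c-r*np.array([np.cos(y),np.sin(y)])
    d=(f(y0-t)-f(y0))/.5; print("[%.4f, %.4f, 0, 0, 0, %.4f, 255],"%(d[0],d[1],-t/1.5))
E
python3 arc.py 1.2128 .03 .06 .09 .12 .15 .18
```

```text
[-0.0056, 0.0022, 0, 0, 0, -0.0200, 255],
[-0.0111, 0.0045, 0, 0, 0, -0.0400, 255],
[-0.0166, 0.0071, 0, 0, 0, -0.0600, 255],
[-0.0219, 0.0097, 0, 0, 0, -0.0800, 255],
[-0.0272, 0.0126, 0, 0, 0, -0.1000, 255],
[-0.0324, 0.0156, 0, 0, 0, -0.1200, 255],
```

Emit:
step_arm(
  motion=[
    [-0.0056, 0.0022, 0, 0, 0, -0.02, 255],
    [-0.0111, 0.0045, 0, 0, 0, -0.04, 255],
  ],
)

```text
time: 14.2
tool_pos: [0.5718, -0.2433, 0.0675]
tool_rot: [0.0, 0.839, 0.544, 0.0]
contact_force: [1.9, -0.3, -2.1]
gripper_width: 0.175
```

```bash
python3 st.py; python3 arc.py 1.1528 .03 .06
```

```text
14.2 [ 0.5718 -0.2433  0.0675] F [ 1.856  -0.2955 -2.1083] T [ 0.0494 -0.2097  0.0551] w 0.17506799966352432 yaw 1.1501056659879056 j6 -0.10151554531089901
along-.1 0.00034844653966846495 lat(+left of wrench x) 0.0005212456223181913 F along 0.4882370345978645 F lat -1.8148626197464524
[-0.0054, 0.0025, 0, 0, 0, -0.0200, 255],
[-0.0108, 0.0052, 0, 0, 0, -0.0400, 255],
```

Emit:
step_arm(
  motion=[
    [-0.0055, 0.0025, 0, 0, 0, -0.02, 255],
  ],
)

```text
time: 14.3
tool_pos: [0.5695, -0.242, 0.0677]
tool_rot: [0.001, 0.847, 0.531, 0.001]
contact_force: [3.4, 0.7, -2.2]
gripper_width: 0.171
```

```bash
python3 st.py; python3 arc.py 1.1228 .03 .06 .09
```

```text
14.3 [ 0.5695 -0.242   0.0677] F [ 3.4159  0.68   -2.1942] T [ 0.0644 -0.626   0.1705] w 0.1710242713452509 yaw 1.1203728661048227 j6 -0.07225592998128151
along-.1 8.186263891715728e-05 lat(+left of wrench x) 0.000895485782035166 F along 2.099306267505439 F lat -2.7791684572680575
[-0.0054, 0.0027, 0, 0, 0, -0.0200, 255],
[-0.0107, 0.0055, 0, 0, 0, -0.0400, 255],
[-0.0159, 0.0085, 0, 0, 0, -0.0600, 255],
```

Emit:
step_arm(
  motion=[
    [-0.0054, 0.0027, 0, 0, 0, -0.02, 255],
  ],
)

```text
time: 14.4
tool_pos: [0.5672, -0.2407, 0.068]
tool_rot: [0.001, 0.855, 0.519, 0.001]
contact_force: [4.7, 0.9, -2.1]
gripper_width: 0.171
```

```bash
python3 st.py; python3 arc.py 1.0928 .03 .06 .09
```

```text
14.4 [ 0.5672 -0.2407  0.068 ] F [ 4.7286  0.9161 -2.0707] T [-0.0049 -0.7338  0.2908] w 0.17122683594432558 yaw 1.090640423431942 j6 -0.0427309423051377
along-.1 -3.912942304863665e-05 lat(+left of wrench x) 0.0011903025102765119 F along 2.996769929692455 F lat -3.770759275417187
[-0.0053, 0.0028, 0, 0, 0, -0.0200, 255],
[-0.0105, 0.0058, 0, 0, 0, -0.0400, 255],
[-0.0156, 0.0090, 0, 0, 0, -0.0600, 255],
```

Emit:
step_arm(
  motion=[
    [-0.0053, 0.0029, 0, 0, 0, -0.02, 255],
  ],
)

```text
time: 14.5
tool_pos: [0.5645, -0.2393, 0.068]
tool_rot: [0.001, 0.863, 0.506, 0.001]
contact_force: [6.0, 0.6, -3.1]
gripper_width: 0.173
```

```bash
python3 st.py; python3 arc.py 1.0628 .03 .06 .09
```

```text
14.5 [ 0.5645 -0.2393  0.068 ] F [ 5.99    0.5812 -3.1176] T [-0.018  -0.7918  0.2662] w 0.1728306458736072 yaw 1.0606266834367148 j6 -0.012624464117956447
along-.1 -5.681282421517164e-05 lat(+left of wrench x) 0.0011354228723397587 F along 3.4323087744713523 F lat -4.943434487415715
[-0.0052, 0.0030, 0, 0, 0, -0.0200, 255],
[-0.0103, 0.0061, 0, 0, 0, -0.0400, 255],
[-0.0153, 0.0095, 0, 0, 0, -0.0600, 255],
```

```bash
python3 arc.py 1.0628 .06 .13 .2 .27 .34 .41 .48 .55
```

```text
[-0.0103, 0.0061, 0, 0, 0, -0.0400, 255],
[-0.0218, 0.0141, 0, 0, 0, -0.0867, 255],
[-0.0328, 0.0228, 0, 0, 0, -0.1333, 255],
[-0.0431, 0.0323, 0, 0, 0, -0.1800, 255],
[-0.0527, 0.0424, 0, 0, 0, -0.2267, 255],
[-0.0616, 0.0533, 0, 0, 0, -0.2733, 255],
[-0.0697, 0.0647, 0, 0, 0, -0.3200, 255],
[-0.0770, 0.0766, 0, 0, 0, -0.3667, 255],
```

Emit:
step_arm(
  motion=[
    [-0.0103, 0.0061, 0, 0, 0, -0.04, 255],
    [-0.0218, 0.0141, 0, 0, 0, -0.0867, 255],
    [-0.0328, 0.0228, 0, 0, 0, -0.1333, 255],
    [-0.0431, 0.0323, 0, 0, 0, -0.18, 255],
  ],
)

```text
time: 14.9
tool_pos: [0.5428, -0.2233, 0.0681]
tool_rot: [0.001, 0.923, 0.384, 0.001]
contact_force: [5.8, -0.2, -2.8]
gripper_width: 0.176
```

```bash
python3 st.py;  python3 - <<'E'
from h import *; import pickle
fs=eyes.grab_frame("scene"); ft=eyes.grab_frame("top"); s=monitor.state()
pickle.dump((fs,ft,s),open("f7.pkl","wb"))
print(crop(ft,(306,162),24,"pics/ct12.png"))
E
python3 arc.py 0.7928 .07 .14 .21 .28 .35 .42 .49 .56 .63 .69
```

```text
14.9 [ 0.5428 -0.2233  0.0681] F [ 5.83   -0.1947 -2.8462] T [-0.1017 -0.7274  0.2502] w 0.17637962267767046 yaw 0.7891030510592779 j6 0.2645320499417177
along-.1 -2.1642737479329877e-05 lat(+left of wrench x) 0.0012454887496393852 F along 3.9689563293547083 F lat -4.274858438062552
(np.int64(282), np.int64(138), 12.5)
[-0.0096, 0.0102, 0, 0, 0, -0.0467, 255],
[-0.0185, 0.0210, 0, 0, 0, -0.0933, 255],
[-0.0266, 0.0324, 0, 0, 0, -0.1400, 255],
[-0.0339, 0.0443, 0, 0, 0, -0.1867, 255],
[-0.0403, 0.0568, 0, 0, 0, -0.2333, 255],
[-0.0459, 0.0696, 0, 0, 0, -0.2800, 255],
[-0.0505, 0.0828, 0, 0, 0, -0.3267, 255],
[-0.0542, 0.0963, 0, 0, 0, -0.3733, 255],
[-0.0570, 0.1100, 0, 0, 0, -0.4200, 255],
[-0.0586, 0.1219, 0, 0, 0, -0.4600, 255],
```

View pics/ct12.png

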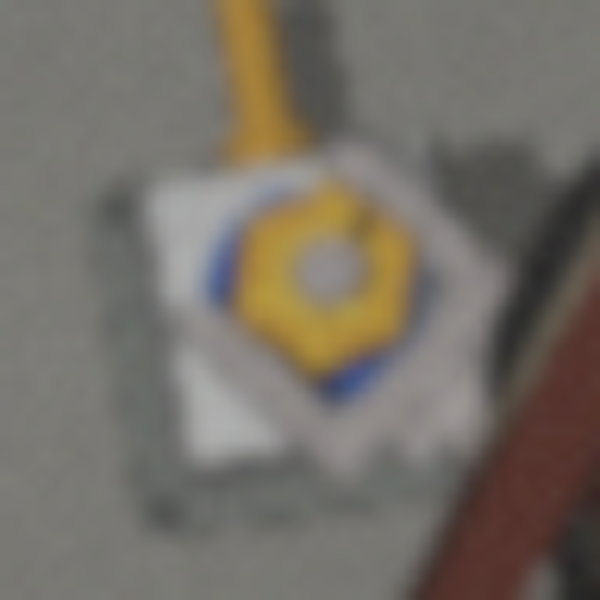

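Emit:
step_arm(
  motion=[
    [-0.0096, 0.0102, 0, 0, 0, -0.0467, 255],
    [-0.0185, 0.021, 0, 0, 0, -0.0933, 255],
    [-0.0266, 0.0324, 0, 0, 0, -0.14, 255],
    [-0.0339, 0.0443, 0, 0, 0, -0.1867, 255],
    [-0.0403, 0.0568, 0, 0, 0, -0.2333, 255],
  ],
)

```text
time: 15.5
tool_pos: [0.5225, -0.1954, 0.068]
tool_rot: [0.001, 0.976, 0.219, 0.0]
contact_force: [4.8, -1.9, -3.4]
gripper_width: 0.174
```

```bash
python3 st.py; python3 arc.py 0.4428 .07 .14 .21 .28 .34 .38 .41
```

```text
15.5 [ 0.5225 -0.1954  0.068 ] F [ 4.8157 -1.8933 -3.379 ] T [-0.3194 -0.6166  0.2866] w 0.1741576973929967 yaw 0.44135929414515707 j6 0.6390477116513948
along-.1 -3.747386721507373e-05 lat(+left of wrench x) 0.0013302009563325545 F along 3.5454708660700867 F lat -3.769013891042196
[-0.0056, 0.0128, 0, 0, 0, -0.0467, 255],
[-0.0102, 0.0261, 0, 0, 0, -0.0933, 255],
[-0.0139, 0.0396, 0, 0, 0, -0.1400, 255],
[-0.0166, 0.0533, 0, 0, 0, -0.1867, 255],
[-0.0182, 0.0652, 0, 0, 0, -0.2267, 255],
[-0.0189, 0.0731, 0, 0, 0, -0.2533, 255],
[-0.0192, 0.0791, 0, 0, 0, -0.2733, 255],
```

Emit:
step_arm(
  motion=[
    [-0.0056, 0.0128, 0, 0, 0, -0.0467, 255],
    [-0.0102, 0.0261, 0, 0, 0, -0.0933, 255],
    [-0.0139, 0.0396, 0, 0, 0, -0.14, 255],
    [-0.0166, 0.0533, 0, 0, 0, -0.1867, 255],
    [-0.0182, 0.0652, 0, 0, 0, -0.2267, 255],
  ],
)

```text
time: 16.0
tool_pos: [0.5131, -0.163, 0.0679]
tool_rot: [0.001, 0.999, 0.051, 0.0]
contact_force: [2.8, -2.9, -3.2]
gripper_width: 0.171
```

```bash
python3 st.py;  python3 - <<'E'
from h import *; import pickle
fs=eyes.grab_frame("scene"); ft=eyes.grab_frame("top"); s=monitor.state()
pickle.dump((fs,ft,s),open("f8.pkl","wb"))
print(crop(ft,(306,162),24,"pics/ct13.png"),crop(fs,(228,240),24,"pics/cs13.png"))
E
```

```text
16.0 [ 0.5131 -0.163   0.0679] F [ 2.7512 -2.8604 -3.1754] T [-0.4507 -0.3623  0.3801] w 0.1707572499109999 yaw 0.10176534398183658 j6 1.025050433128526
along-.1 -0.00010024113158822734 lat(+left of wrench x) 0.0013756565492371203 F along 2.446392750576339 F lat -3.1251268077339027
(np.int64(282), np.int64(138), 12.5) (np.int64(204), np.int64(216), 12.5)
```

View pics/ct13.png

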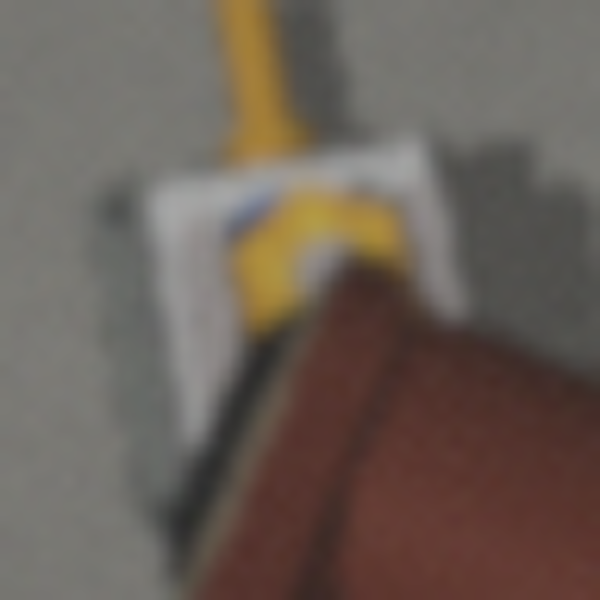

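View pics/cs13.png

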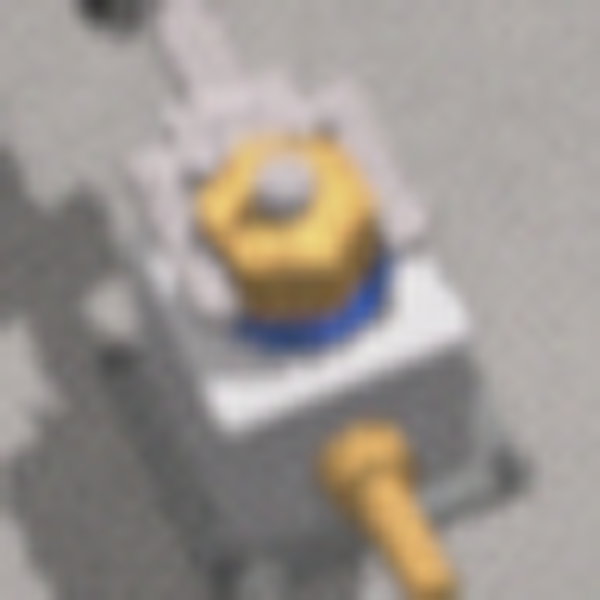

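```bash
python3 arc.py 0.1028 .03 .065
```

```text
[-0.0005, 0.0060, 0, 0, 0, -0.0200, 255],
[-0.0009, 0.0130, 0, 0, 0, -0.0433, 255],
```

Emit:
step_arm(
  motion=[
    [-0.0005, 0.006, 0, 0, 0, -0.02, 255],
    [-0.0009, 0.013, 0, 0, 0, -0.0433, 255],
  ],
)

```text
time: 16.3
tool_pos: [0.5125, -0.1567, 0.0677]
tool_rot: [0.001, 1.0, 0.019, -0.0]
contact_force: [2.4, -3.4, -2.3]
gripper_width: 0.174
```

```bash
python3 st.py; python3 arc.py 0.0378 -.03 -.06 -.07 -.08
```

```text
16.3 [ 0.5125 -0.1567  0.0677] F [ 2.3785 -3.3637 -2.2523] T [-0.5271 -0.2716  0.3473] w 0.17358392555968408 yaw 0.03882916759934595 j6 1.0979885035946666
along-.1 -5.501173196914566e-05 lat(+left of wrench x) 0.001279541876343423 F along 2.246145865735744 F lat -3.4535162755658995
[0.0003, -0.0060, 0, 0, 0, 0.0200, 255],
[0.0008, -0.0120, 0, 0, 0, 0.0400, 255],
[0.0010, -0.0140, 0, 0, 0, 0.0467, 255],
[0.0012, -0.0159, 0, 0, 0, 0.0533, 255],
```

Unloading by rotating back 0.08 rad within the play.

Emit:
step_arm(
  motion=[
    [0.0003, -0.006, 0, 0, 0, 0.02, 255],
    [0.0008, -0.012, 0, 0, 0, 0.04, 255],
    [0.0012, -0.0159, 0, 0, 0, 0.0533, 255],
    [0.0012, -0.0159, 0, 0, 0, 0.0533, 255],
  ],
)

```text
time: 16.7
tool_pos: [0.5125, -0.1637, 0.0671]
tool_rot: [-0.0, 0.998, 0.059, -0.001]
contact_force: [-0.1, 0.4, -2.7]
gripper_width: 0.172
```

```bash
python3 st.py
```

```text
16.7 [ 0.5125 -0.1637  0.0671] F [-0.0853  0.432  -2.7467] T [ 0.0133  0.0553 -0.0522] w 0.17233710890954612 yaw 0.11795997636451898 j6 1.0052931901285378
along-.1 0.0005936209018331112 lat(+left of wrench x) 0.00038107865875338 F along -0.033863973994472066 F lat 0.43901532568364776
```

Emit:
step_arm(
  motion=[
    [-0.012, -0.0014, 0, 0, 0, 0, 255],
    [-0.026, -0.003, 0, 0, 0, 0, 255],
    [-0.04, -0.0047, 0, 0, 0, 0, 255],
  ],
)

```text
time: 17.0
tool_pos: [0.4923, -0.1659, 0.0673]
tool_rot: [-0.0, 0.998, 0.059, -0.0]
contact_force: [0.4, -1.6, -2.5]
gripper_width: 0.172
```

```bash
python3 st.py
```

```text
17.0 [ 0.4923 -0.1659  0.0673] F [ 0.4032 -1.6145 -2.5411] T [-0.0676 -0.0875  0.0125] w 0.17183786506278603 yaw 0.11779854960467437 j6 0.9847655814956545
along-.1 0.02088576715869736 lat(+left of wrench x) 0.00018622426590313252 F along 0.21066311645323674 F lat -1.650701265148106
```

Emit:
step_arm(
  motion=[
    [-0.02, -0.0024, 0, 0, 0, 0, 255],
    [-0.05, -0.006, 0, 0, 0, 0, 255],
    [-0.08, -0.0095, 0, 0, 0, 0, 255],
    [-0.11, -0.013, 0, 0, 0, 0, 255],
    [-0.11, -0.013, 0.1, 0, 0, 0, 255],
    [-0.11, -0.013, 0.14, 0, 0, 0, 255],
    [-0.11, -0.013, 0.14, 0, 0, 0, 255],
  ],
)

```text
time: 17.7
tool_pos: [0.4397, -0.1737, 0.1415]
tool_rot: [0.002, 0.998, 0.059, 0.003]
contact_force: [0.9, -0.6, -1.7]
gripper_width: 0.178
```

```bash
python3 st.py; python3 - <<'E'
from h import *; import pickle
fs=eyes.grab_frame("scene"); ft=eyes.grab_frame("top"); s=monitor.state()
pickle.dump((fs,ft,s),open("f9.pkl","wb"))
print(crop(ft,(306,162),24,"pics/ct14.png"),crop(fs,(228,240),24,"pics/cs14.png"))
E
```

```text
17.7 [ 0.4397 -0.1737  0.1415] F [ 0.9172 -0.6101 -1.6672] T [-0.0378 -0.0091 -0.0221] w 0.17849453451309114 yaw 0.1175461476350734 j6 0.9193916342227014
along-.1 0.07399252237285878 lat(+left of wrench x) 0.0018315639529774142 F along 0.8392721831887264 F lat -0.7134941121305262
(np.int64(282), np.int64(138), 12.5) (np.int64(204), np.int64(216), 12.5)
```

View pics/ct14.png

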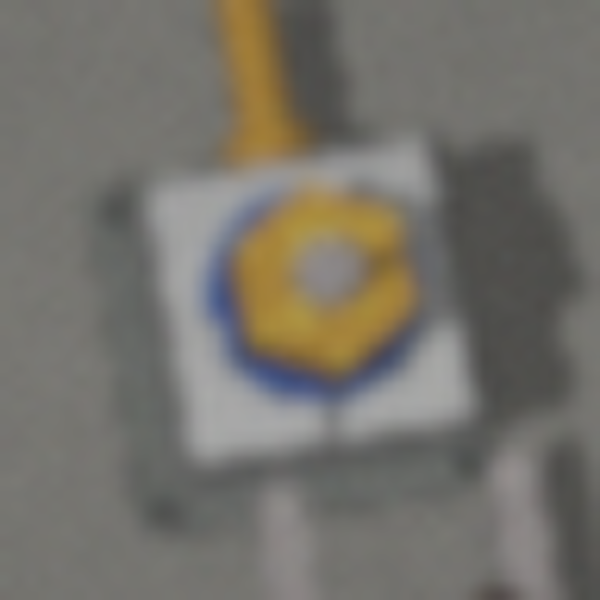

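View pics/cs14.png

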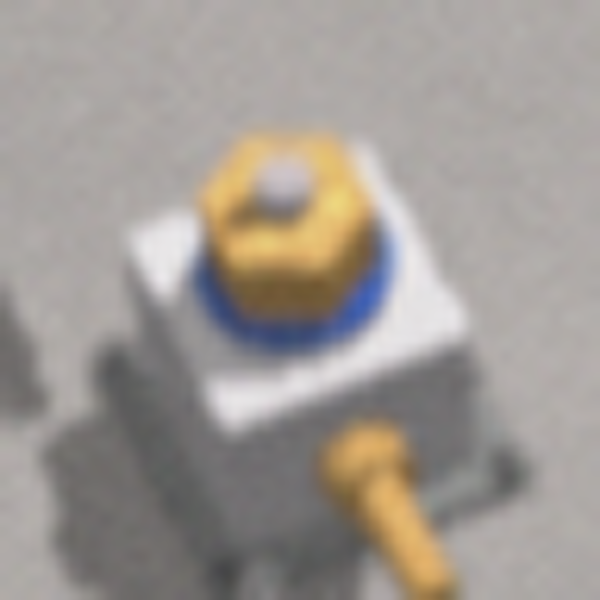

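```bash
python3 - <<'E'
from h import *; import pickle
np.set_printoptions(precision=3,suppress=True)
d5=pickle.load(open("f2.pkl","rb")); d9=pickle.load(open("f9.pkl","rb"))
c=np.array([.6112,-.1531])
out=[]
for f in (d5[1],d9[1]):
    im=f["pixels"].astype(np.float32)
    rows=[]
    for r in (.0235,.025,.0265,.029,.032):
        th=np.arange(0,360,2)*np.pi/180
        X=np.c_[c[0]+r*np.cos(th),c[1]+r*np.sin(th),np.full(th.size,.073 if r<.0262 else .065)]
        uv=proj(f,X).astype(np.float32)
        rows.append(cv2.remap(im,uv[:,0].reshape(1,-1),uv[:,1].reshape(1,-1),cv2.INTER_CUBIC)[0])
    A=np.array(rows); out.append(np.repeat(np.repeat(np.clip(A,0,255).astype(np.uint8),20,0),4,1))
    B=A[1]; sc=B[:,2]-B[:,0]
    print([(int(i*2),int(sc[i]),int(A[1][i].mean()),int(A[3][i].mean())) for i in range(50,150,3)])
cv2.imwrite("pics/unwrap.png",np.vstack([out[0],np.zeros((10,720,3),np.uint8),out[1]])[:,:,::-1])
E
```

```text
[(100, 54, 113, 156), (106, 49, 114, 159), (112, 48, 112, 160), (118, 46, 112, 159), (124, 37, 105, 160), (130, 33, 103, 155), (136, 38, 104, 155), (142, 44, 109, 159), (148, 47, 114, 159), (154, 47, 112, 162), (160, 40, 115, 161), (166, 30, 128, 162), (172, 24, 135, 165), (178, 27, 127, 157), (184, 30, 107, 135), (190, 29, 102, 133), (196, 28, 108, 150), (202, 31, 116, 160), (208, 29, 117, 161), (214, 28, 111, 161), (220, 27, 108, 156), (226, 26, 101, 148), (232, 22, 99, 146), (238, 19, 101, 145), (244, 14, 98, 144), (250, 4, 95, 132), (256, -6, 99, 119), (262, -20, 104, 108), (268, -22, 105, 103), (274, -21, 104, 103), (280, -17, 102, 103), (286, -15, 101, 102), (292, -18, 101, 101), (298, -30, 103, 103)]
[(100, 45, 117, 155), (106, 30, 128, 160), (112, 25, 130, 161), (118, 30, 124, 158), (124, 31, 111, 159), (130, 33, 108, 157), (136, 38, 110, 160), (142, 44, 114, 162), (148, 46, 116, 161), (154, 47, 112, 161), (160, 42, 111, 161), (166, 39, 117, 162), (172, 38, 121, 163), (178, 36, 115, 155), (184, 34, 103, 134), (190, 29, 101, 134), (196, 26, 108, 151), (202, 29, 115, 160), (208, 27, 115, 161), (214, 25, 110, 160), (220, 27, 107, 157), (226, 27, 100, 149), (232, 24, 99, 147), (238, 19, 102, 146), (244, 14, 99, 144), (250, 4, 96, 131), (256, -5, 98, 118), (262, -17, 101, 107), (268, -20, 104, 105), (274, -17, 103, 104), (280, -13, 102, 103), (286, -11, 100, 103), (292, -13, 100, 102), (298, -26, 103, 102)]
```

View pics/unwrap.png

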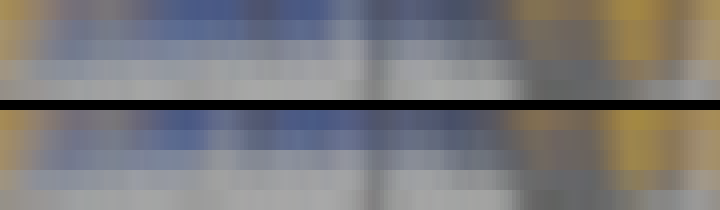

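```bash
python3 - <<'E'
from h import *; import pickle
np.set_printoptions(precision=3,suppress=True)
F=[pickle.load(open("f0.pkl","rb"))[1],pickle.load(open("f2.pkl","rb"))[1],pickle.load(open("f9.pkl","rb"))[1]]
c=np.array([.6112,-.1531]); th=np.arange(90,220,3)
P_=[]
for f in F:
    im=f["pixels"].astype(np.float32); acc=[]
    for r in (.0245,.0255,.0265):
        a=th*np.pi/180
        uv=proj(f,np.c_[c[0]+r*np.cos(a),c[1]+r*np.sin(a),np.full(a.size,.073)]).astype(np.float32)
        acc.append(cv2.remap(im,uv[:,0].reshape(1,-1),uv[:,1].reshape(1,-1),cv2.INTER_CUBIC)[0])
    P_.append(np.mean(acc,0)@np.array([.6,.6,-.2]))
for i,t in enumerate(th): print(t,[int(p[i]) for p in P_], int(P_[1][i]-P_[2][i]), int(P_[0][i]-P_[2][i]))
d=P_[1]-P_[2]; d0=P_[0]-P_[2]
for x in (d,d0):
  for lo,hi,s in ((96,135,-1),(150,200,1)):
    m=(th>=lo)&(th<=hi); w=np.clip(s*x[m],0,None); print(lo,hi,(w*th[m]).sum()/w.sum())
E
```

```text
90 [94, 99, 97] 2 -2
93 [93, 97, 95] 1 -2
96 [93, 97, 98] -1 -4
99 [93, 96, 101] -4 -7
102 [94, 98, 108] -10 -14
105 [94, 99, 117] -17 -22
108 [94, 99, 123] -23 -29
111 [95, 99, 126] -26 -31
114 [93, 97, 122] -25 -28
117 [94, 98, 117] -19 -23
120 [94, 97, 111] -13 -17
123 [93, 97, 106] -8 -12
126 [93, 97, 102] -5 -9
129 [91, 95, 99] -4 -8
132 [90, 95, 99] -4 -8
135 [91, 94, 100] -5 -9
138 [90, 93, 101] -8 -10
141 [92, 95, 103] -7 -10
144 [93, 98, 102] -4 -8
147 [95, 99, 102] -3 -6
150 [96, 99, 101] -1 -4
153 [95, 98, 98] 0 -2
156 [97, 99, 99] 0 -2
159 [99, 103, 99] 3 0
162 [105, 110, 102] 8 3
165 [112, 118, 106] 12 6
168 [120, 125, 108] 16 11
171 [125, 129, 110] 18 15
174 [123, 127, 109] 18 14
177 [117, 123, 107] 16 10
180 [106, 112, 101] 11 4
183 [96, 100, 95] 5 1
186 [91, 94, 92] 1 -1
189 [91, 94, 93] 0 -2
192 [95, 98, 97] 0 -2
195 [99, 102, 103] 0 -4
198 [101, 104, 105] -1 -4
201 [105, 109, 109] 0 -4
204 [106, 110, 110] 0 -3
207 [107, 111, 110] 0 -3
210 [107, 111, 110] 1 -3
213 [105, 108, 108] 0 -3
216 [103, 107, 107] 0 -4
219 [99, 103, 103] 0 -4
96 135 113.69435831639838
150 200 172.02608713285392
96 135 114.23283542465452
150 200 171.8107770656015
```

The ring's white mark was at 172° both at the start and after finger-tightening, so the fingers did not pull it up. It is now at about 112-114°, a turn of 58-61° or roughly one flat. Taking the wrench back to its rest.

Emit:
step_arm(
  motion=[
    [-0.015, -0.07, 0, 0, 0, -0.04, 255],
    [-0.03, -0.14, 0, 0, 0, -0.08, 255],
    [-0.045, -0.21, 0, 0, 0, -0.12, 255],
    [-0.0524, -0.26, 0, 0, 0, -0.138, 255],
    [-0.0524, -0.288, 0, 0, 0, -0.138, 255],
    [-0.0524, -0.288, 0, 0, 0, -0.138, 255],
    [-0.0524, -0.288, 0, 0, 0, -0.138, 255],
  ],
)

```text
time: 18.5
tool_pos: [0.4114, -0.3152, 0.136]
tool_rot: [-0.001, 0.999, -0.044, -0.001]
contact_force: [-0.5, 0.2, -3.1]
gripper_width: 0.173
```

```bash
python3 st.py; python3 - <<'E'
from h import *; import pickle
fs=eyes.grab_frame("scene"); ft=eyes.grab_frame("top"); s=monitor.state()
pickle.dump((fs,ft,s),open("f10.pkl","wb"))
print(crop(fs,(165,209),40,"pics/cs15.png"),crop(ft,(369,189),40,"pics/ct15.png"))
E
```

```text
18.5 [ 0.4114 -0.3152  0.136 ] F [-0.5233  0.1757 -3.0697] T [-0.0101 -0.01   -0.004 ] w 0.1733328507905575 yaw -0.08863488188075447 j6 0.8616067650228891
along-.1 0.08557790442126809 lat(+left of wrench x) 0.18083111708380661 F along -0.5367702583028203 F lat 0.12864293446075267
(np.int64(125), np.int64(169), 7.5) (np.int64(329), np.int64(149), 7.5)
```

View pics/cs15.png

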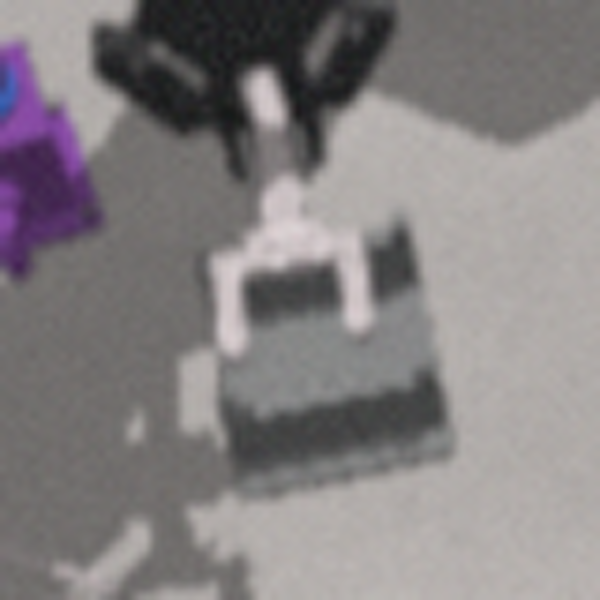

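View pics/ct15.png

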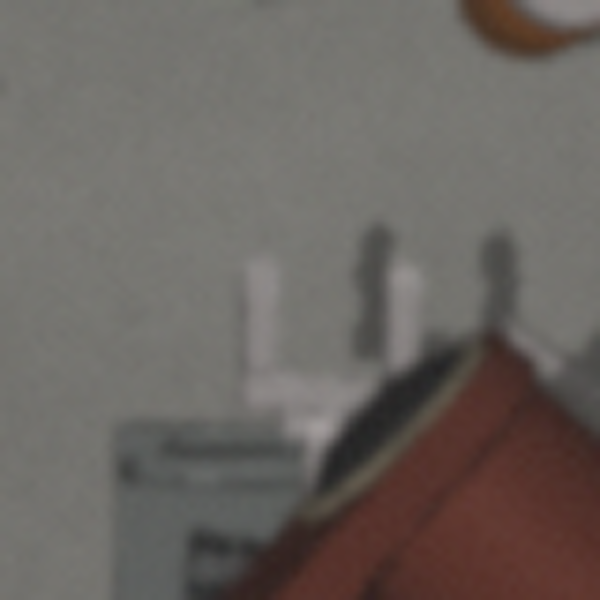

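The in-hand pose is unchanged and the jaw points to the rest's +x. Lowering.

Emit:
step_arm(
  motion=[
    [0.004, -0.004, -0.06, 0, 0, 0, 255],
    [0.004, -0.004, -0.12, 0, 0, 0, 255],
    [0.004, -0.004, -0.17, 0, 0, 0, 255],
    [0.004, -0.004, -0.195, 0, 0, 0, 255],
    [0.004, -0.004, -0.205, 0, 0, 0, 255],
    [0.004, -0.004, -0.205, 0, 0, 0, 255],
  ],
)

```text
time: 19.2
tool_pos: [0.4141, -0.318, 0.035]
tool_rot: [-0.0, 0.999, -0.044, -0.0]
contact_force: [-0.6, -0.7, -2.7]
gripper_width: 0.176
```

```bash
python3 st.py
```

```text
19.2 [ 0.4141 -0.318   0.035 ] F [-0.5817 -0.6823 -2.7376] T [ 0.0443  0.036  -0.0062] w 0.17582208787265094 yaw -0.08845089242710535 j6 0.8616604114626133
along-.1 0.08272657624298199 lat(+left of wrench x) 0.18337499438452146 F along -0.5191205662084042 F lat -0.7310544070749087
```

Emit:
step_arm(
  motion=[
    [0, 0, -0.008, 0, 0, 0, 255],
    [0, 0, -0.014, 0, 0, 0, 255],
    [0, 0, -0.018, 0, 0, 0, 255],
    [0, 0, -0.02, 0, 0, 0, 255],
  ],
)

```text
time: 19.6
tool_pos: [0.414, -0.3185, 0.0251]
tool_rot: [0.0, 0.999, -0.045, 0.0]
contact_force: [1.2, 0.3, -2.6]
gripper_width: 0.172
```

```bash
python3 st.py
```

```text
19.6 [ 0.414  -0.3185  0.0251] F [ 1.1645  0.3433 -2.5728] T [ 0.012  -0.0199 -0.0517] w 0.17160439303213046 yaw -0.08924591337275506 j6 0.8616627957196467
along-.1 0.08266025718529471 lat(+left of wrench x) 0.18402737738752994 F along 1.1293020448370361 F lat 0.44572681484308635
```

Emit:
step_arm(
  motion=[
    [0, 0, -0.002, 0, 0, 0, 255],
    [0, 0, -0.004, 0, 0, 0, 255],
  ],
)

```text
time: 19.8
tool_pos: [0.414, -0.3186, 0.0239]
tool_rot: [-0.0, 0.999, -0.045, -0.0]
contact_force: [-4.3, 4.0, 8.9]
gripper_width: 0.169
```

```bash
python3 st.py
```

```text
19.8 [ 0.414  -0.3186  0.0239] F [-4.3302  4.0023  8.8923] T [ 0.6182  0.7135 -0.0259] w 0.16913333127366822 yaw -0.08928229399815815 j6 0.8617190708509573
along-.1 0.0826576810338901 lat(+left of wrench x) 0.1840705840337005 F along -4.669828012454173 F lat 3.6002271801536563
```

Touched down, with Fz going from -2.6 to +8.9 N. Easing up slightly, then opening.

Emit:
step_arm(
  motion=[
    [0, 0, 0.001, 0, 0, 0, 255],
    [0, 0, 0.001, 0, 0, 0, 200],
    [0, 0, 0.001, 0, 0, 0, 150],
    [0, 0, 0.001, 0, 0, 0, 80],
    [0, 0, 0.001, 0, 0, 0, 0],
    [0, 0, 0.001, 0, 0, 0, 0],
    [0, 0, 0.001, 0, 0, 0, 0],
  ],
)

```text
time: 20.5
tool_pos: [0.4139, -0.3184, 0.0234]
tool_rot: [0.0, 0.999, -0.045, 0.0]
contact_force: [0.2, -0.1, -0.2]
gripper_width: 0.997
```

Emit:
step_arm(
  motion=[
    [0, 0, 0.05, 0, 0, 0, 0],
    [0, 0, 0.12, 0, 0, 0, 0],
    [0, 0, 0.22, 0, 0, 0, 0],
    [0, 0, 0.32, 0, 0, 0, 0],
    [-0.05, 0, 0.4, 0, 0, 0, 0],
    [-0.1, -0.1, 0.45, 0, 0, 0, 0],
    [-0.15, -0.2, 0.45, 0, 0, 0, 0],
    [-0.2, -0.3, 0.45, 0, 0, 0, 0],
    [-0.2, -0.35, 0.45, 0, 0, 0, 0],
    [-0.2, -0.35, 0.45, 0, 0, 0, 0],
  ],
)

```text
time: 21.5
tool_pos: [0.3116, -0.4974, 0.2477]
tool_rot: [0.0, 0.999, -0.047, -0.001]
contact_force: [-0.2, -0.2, 0.4]
gripper_width: 0.999
```

```bash
python3 st.py; python3 - <<'E'
from h import *; import pickle
fs=eyes.grab_frame("scene"); ft=eyes.grab_frame("top"); s=monitor.state()
pickle.dump((fs,ft,s),open("f11.pkl","wb"))
for n,f in(("s",fs),("t",ft)): cv2.imwrite(f"pics/end_{n}.png",cv2.resize(f["pixels"][:,:,::-1],(800,600),interpolation=cv2.INTER_CUBIC))
print(crop(fs,(168,215),40,"pics/cs16.png"),crop(ft,(306,162),24,"pics/ct16.png"))
for n in("wrench","wrench_grip"):
  a=eyes.pinpoint(n,"scene"); b=eyes.pinpoint(n,"top"); print(n,a[:1],b[:1])
  if a and b: print(tri(fs,ft,a[0]["uv"],b[0]["uv"]))
E
```

```text
21.5 [ 0.3116 -0.4974  0.2477] F [-0.2353 -0.23    0.4156] T [ 0.0467 -0.0074  0.011 ] w 0.9994940945534737 yaw -0.09428803680514905 j6 0.5277971488112561
along-.1 0.16679908911872557 lat(+left of wrench x) 0.37267086468483873 F along -0.21261863222935995 F lat -0.2511275587175551
(np.int64(128), np.int64(175), 7.5) (np.int64(282), np.int64(138), 12.5)
wrench [{'uv': [168.0, 230.4], 'p': 0.61}] [{'uv': [364.9, 192.4], 'p': 0.81}]
[ 0.5140871  -0.32572167  0.05553525]
wrench_grip [{'uv': [167.2, 230.6], 'p': 0.65}] [{'uv': [363.2, 227.8], 'p': 0.66}]
[ 0.41055707 -0.33683073 -0.06767345]
```

View pics/end_s.png

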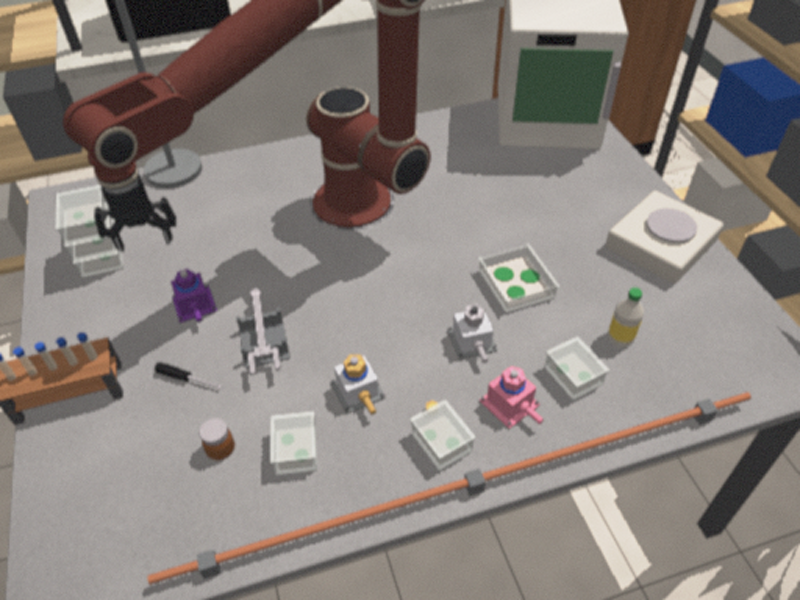

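View pics/end_t.png

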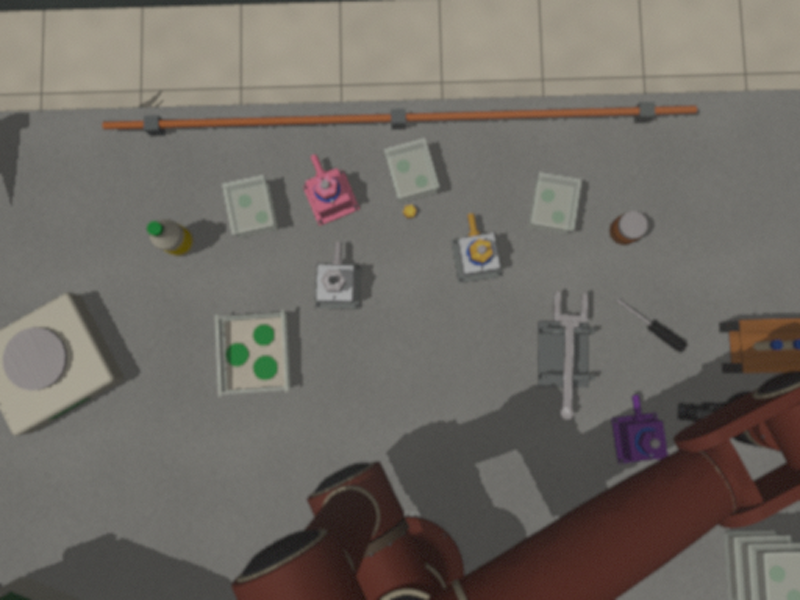

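View pics/cs16.png

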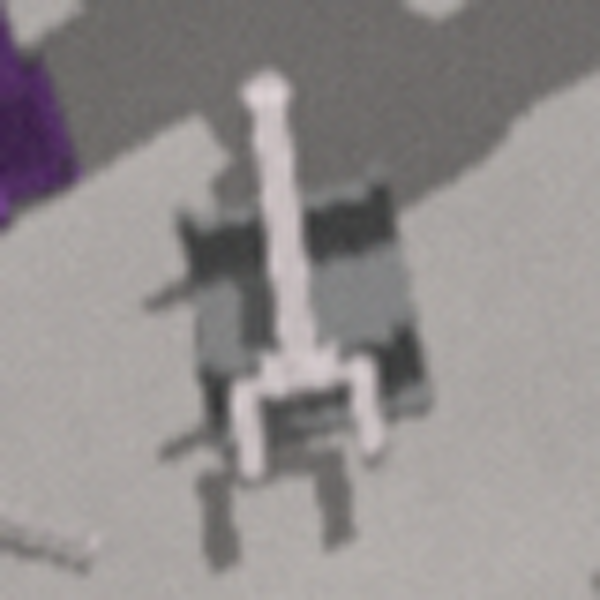

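The wrench lies flat across both rails with nothing else moved. One last check of the ring mark and nut angle, then hand in.

```bash
python3 - <<'E'
from h import *; import pickle
from scipy.optimize import curve_fit
F=[pickle.load(open("f0.pkl","rb"))[1],pickle.load(open("f2.pkl","rb"))[1],pickle.load(open("f9.pkl","rb"))[1],pickle.load(open("f11.pkl","rb"))[1]]
th=np.arange(90,220,2.)
for c in ([.6112,-.1531],[.6122,-.1531],[.6112,-.1541],[.6102,-.1521]):
  Q=[]
  for f in F:
    im=f["pixels"].astype(np.float32); acc=[]
    for r in (.0245,.0255,.0265):
        a=np.deg2rad(th); uv=proj(f,np.c_[c[0]+r*np.cos(a),c[1]+r*np.sin(a),np.full(a.size,.073)]).astype(np.float32)
        acc.append(cv2.remap(im,uv[:,0].reshape(1,-1),uv[:,1].reshape(1,-1),cv2.INTER_CUBIC)[0])
    Q.append(np.mean(acc,0)@np.array([.6,.6,-.2]))
  for i in (0,1):
   for j in (2,3):
    d=Q[j]-Q[i]; g=lambda x,a,m,s,b,m2,s2,k:a*np.exp(-((x-m)/s)**2)-b*np.exp(-((x-m2)/s2)**2)+k
    p,_=curve_fit(g,th,d,[25,112,8,18,172,8,0]); print(c,i,j,np.round(p[[1,4]],1),"turn rad",round(np.deg2rad(p[4]-p[1]),3))
E
```

```text
[0.6112, -0.1531] 0 2 [111.6 171.9] turn rad 1.052
[0.6112, -0.1531] 0 3 [111.7 171.7] turn rad 1.047
[0.6112, -0.1531] 1 2 [111.8 172.1] turn rad 1.051
[0.6112, -0.1531] 1 3 [111.9 171.9] turn rad 1.047
[0.6122, -0.1531] 0 2 [113.8 172.1] turn rad 1.018
[0.6122, -0.1531] 0 3 [113.8 171.7] turn rad 1.01
[0.6122, -0.1531] 1 2 [114.  172.5] turn rad 1.022
[0.6122, -0.1531] 1 3 [114.  172.1] turn rad 1.014
[0.6112, -0.1541] 0 2 [110.8 169.4] turn rad 1.023
[0.6112, -0.1541] 0 3 [110.8 169.2] turn rad 1.019
[0.6112, -0.1541] 1 2 [110.9 169.7] turn rad 1.026
[0.6112, -0.1541] 1 3 [110.9 169.5] turn rad 1.023
[0.6102, -0.1521] 0 2 [110.5 173.9] turn rad 1.107
[0.6102, -0.1521] 0 3 [110.7 174.1] turn rad 1.106
[0.6102, -0.1521] 1 2 [110.7 173.7] turn rad 1.1
[0.6102, -0.1521] 1 3 [110.9 174. ] turn rad 1.102
```

The ring turned 1.01-1.11 rad depending on the assumed centre, which matches one flat. Handing in.

```bash
python3 -c "
from plant import manip
print(manip.job_done())"; python3 st.py|head -1
```

```text
the job is handed in; nothing more can be done
None
the job is handed in; nothing more can be done
```

The brass nut is finger-tight plus one flat, the wrench is back on its grey rest, and the job is handed in at about 21.6 s of the 72 s limit.

- **Finger-tightening:** I turned the nut clockwise by about 1.06 rad. The torque rose from a steady 0.13 Nm to 0.21, 0.32, 0.24, then 0.46 Nm, and I stopped there. The dip to 0.24 broke the steady rise. The ring's white mark had not moved at that point, so the fingers did not pull the ring past finger-tight.
- **Wrench:** It went onto the nut with under about 1 N. The force at the hand stayed at about 6 N sideways while turning, and I unloaded it within its play before withdrawing.
- **One flat:** The white mark turned about 1.05 rad, or 1.01–1.11 depending on the ring centre I assume. The wrench angle, measured from where the nut began to turn hard, also gave about 1.04 rad.
- **Last look:** The wrench lies flat across both rails with its jaw to +x, at its original place. The steel nut, boxes and other items look unmoved, and the gripper is clear with no contact force.

Three checks disagreed:
- The two cameras differed by about 5 mm in y before I corrected them from the robot's own grips.
- The final network triangulation of the grip point was useless because one detection was wrong, so I judged the wrench's place from the pictures and the touchdown force.
- The mark started about 15° away from the black line, so I measured how far it moved, not its absolute position.

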